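Load the relay tester and switch it on

TASK

Test the salvaged relay in the tester built from the old power supply: set the oblong orange relay in the tester's recess and press it down until its top is flush with the deck, then load the cell into its cradle, flat end pushed against the spring and button end dropped in at the fixed contact so that it lies level. Last of all, flick the steel toggle over to the other side. Leave the other parts on the bench where they are.

Things in the scene. Friction and masses are not known exactly. Their poses are not given: they have to be found in the camera images.
- psu: Gutted beige desktop power supply, a closed steel box fixed to the bench, 150 (x) by 180 (y) by 86 mm high, with vent slots; its flat top is the tester's deck. Origin: centre of its underside; z up. On the deck: the recess at x -38, y -12; the cell cradle along y at x +38; the toggle at x 0, y +66 (mm, in its frame).
- recess (a point): Centre of the mouth of the relay recess, at deck level; axes as the power supply. The recess is an oblong hole with a thin dark rim, 32 mm (x) by 45 mm (y). Its floor is a contact bed that stands 14 mm below the deck and can be pushed down 12 mm more, to 26 mm below it.
- bed (a joint): How far the contact bed in the recess is pushed down, m: 0 = up (start), 0.012 = fully down. It takes about 6 N to push, more than the relay's weight, so a relay just set in stands 12 mm proud; the bed has no spring and stays where it is left.
- relay: The relay to test: oblong orange plastic block with a black foot, 28 mm (x) by 41 mm (y) by 26 mm high, about 45 g; the lowest 4 mm (the foot) is narrower, 25 by 38 mm. Either way round fits, long side along the recess's long side (y along y). Origin: centre of its underside, z up. It stands on the bench.
- relay_top (a point): Centre of the relay's top face, 26 mm above its origin.
- cell: Cylindrical lithium cell lying on its side, grey with a white ring at the button end, 26 mm diameter, 65 mm long with its button, about 90 g. Origin: on its underside as built, halfway along, 13 mm below the axis. x runs along the axis towards the button (9 mm diameter, 3 mm long); the flat end is at -x. It may have rolled about x.
- cell_mid (a point): Middle of the cell, on its axis.
- cell_nub (a point): Tip of the cell's button, on the axis, 32.5 mm from the middle.
- pack: Half shell of an opened black battery pack, fixed to the bench, 100 (x) by 64 (y) mm; floor 4 mm thick, end rims 8 mm high overall, two ribs 3 mm above its floor at y +-11.5 mm. The cell starts lying on its floor between the ribs, along x. Origin: centre of its underside.
- cell_seat (a point): Where the middle of the loaded cell must lie, on the cell's axis, 13 mm above the deck; axes as the power supply. The cradle runs along y, spring plate at -y, fixed contact at +y, 59 mm clear between them at rest (the cell is 65). Two ribs 3 mm high at x +-11.5 mm keep the cell from rolling; nothing else stands beside it. Loaded, the cell's button (cell x) points to +y.
- spring (a joint): How far the spring contact plate is pushed back (to the power supply's -y), m: 0 at rest, at most 0.014, about 0.006 with the cell loaded. The plate is 26 mm wide, 34 mm above the deck, its face at y -26.5 mm from the cell seat at rest, with a coil and a black block behind. It pushes with 1.8 N at 0 and 0.45 N more per mm.
- toggle (a joint): Angle of the steel bat toggle, rad: about 0 (up to 0.12) at the start, leaning 0.5 rad from upright towards the power supply's -x; 1.0 = fully over, leaning to +x. It turns about the power supply's y at a pivot 8 mm above the deck; 1.5 to 2 N at its tip move it, and it stays where it is left.
- toggle_tip (a point): Tip of the toggle, 40 mm from the pivot, about 43 mm above the deck; the lever is a 7 to 12 mm thick round bat, with a 10 mm high collar and plate, 44 (x) by 30 (y) mm at most, at its foot.
- big_relay: Bystander: a square orange relay block, 34 by 34 by 36 mm, too wide for the recess. Origin: centre of its underside.
- fan: Bystander: black plastic cooling fan lying flat, 80 by 80 by 25 mm.
- can_a: Bystander: aluminium capacitor can standing up, 35 mm diameter, 50 mm high.
- can_b: Bystander: a second such can.
- heatsink: Bystander: finned aluminium heat sink, 50 by 70 by 34 mm.
- driver: Bystander: screwdriver lying on the bench, 170 mm long, its handle to its -x.
- fixed_contact (a point): Brass-faced inner side of the cradle's fixed end wall, 13 mm above the deck, y +32.5 mm from the seat; the wall is 32 mm wide, 5 mm thick and 16 mm above the deck. The cell's button tip rests here.
There are look-alikes about, which are no part of the job. Leave any turquoise or yellow look-alike of the cell alone. What is shaped like the relay but purple is not meant.

How it is judged:
By the outcome, as a careful person would: the job done as asked, in the order asked, and still so for the second after the job is handed in, with the robot touching nothing.
It also fails if it takes over 66 s, if anything falls off the work surface, if the arm or the gripper's body presses on something with over 40 N, if the wrist force passes 120 N, or if a joint passes its speed limit or range.

ROBOT

A 6-joint arm with a two-finger parallel gripper is mounted at the origin on the work surface. World frame = base frame: x ahead of the robot, y to its left, z up, the work surface at z = 0. Lengths are in m, angles in rad, forces in N, time in s.
With the tool pointing down it reaches from about 0.425 to 0.95 m from the base axis. Payload 14.7 kg.
Tool frame: the origin (TCP) lies on the front face of the gripper's body, between the roots of the fingers; the fingertips stand 73 mm ahead of it and the grasp point (between the pads) lies 54 mm ahead of it; z points along the fingers, y is the direction in which the jaws open and shut (so a half turn about z gives the same grasp; the last joint's range is limited). The gripper opens to 85 mm and grips with 20 to 120 N. Pads are 22 mm wide; open, the fingers measure 114 mm over their backs; the gripper's body (76 mm by 85 mm) begins 54 mm behind the grasp point. The pads swing forward as they close: fully open they stand 13 mm farther back than shut.
Start: joints at [1.128, 0.48, 1.596, -0, 1.065, -0.047], TCP at [0.251, 0.6, 0.304] pointing down, gripper open.
Joint ranges: [-2.75, 2.75], [-0.82, 2.05], [0.23, 2.67], [-1.56, 4.7], [0.09, 2.69], [-2.92, 2.92]. Speed limits (rad/s): [1.89, 1.89, 2.39, 3.01, 3.01, 3.01].

INTERFACE

Orientations are given as a unit quaternion [x, y, z, w].
In Python, from cell import status, viewer, bot gives the robot as it stands.
- The arm moves only by the tool send_rows, never from a script. Its argument "steps" is a list of rows, each a list of 7 numbers: the shift along the tool's x, y, z in mm, then the turn, a rotation vector about the tool's x, y, z in degrees, then the finger opening in mm, from 0 to 85.4. In form: [[tx, ty, tz, ax, ay, az, gripper], ...]. A call has exactly 8 rows; each row is the pose to reach, as a shift and turn from the pose commanded when the call began, along the tool's axes at that moment; what a row does not reach only later rows make up. A row lasts 1/8 s, in which the tool goes at most 62.5 mm and 10.7 degrees, less where a joint would pass 70% of its speed; a pose out of reach is approached as far as the arm can. A call with a gripper value outside its range is refused whole. The fingers move at their own pace and stop on an object; the grip force is fixed at half the most. Time passes only in rows, so rows that repeat a pose let the fingers close, or fill a call up. It gives the time, the measured TCP pose, the force and the opening at its end, in the units of the state.
- status.get_obs(): the state, without advancing time (a new reading comes with each control period).
- viewer.capture(name): name is "scene" or "top" or "wrist"; returns a dict with "image" (420x560x3 uint8, blue, green, red), "camera_matrix" (3x3 intrinsics, pixels), "dist" ([k1, k2, p1, p2, k3] as OpenCV has them; the pictures are not rectified), "R" (3x3) and "t" (3): a world point X has camera coordinates R X + t. Camera axes: x right, y down, z forward; pixel columns grow to the right and rows downward; lengths in m; the calibration is good to about 2 mm. A picture is of the moment at which its call begins. There is no depth.
- bot.job_done(): hands the job in, once; it reports no verdict.
The state is a dict: "time": time; "joints": joint angles; "dq": joint speeds; "joint_efforts": joint torques, N m; "position": TCP position; "ee_rot": TCP orientation; "ft_force": force on the tool from outside, world axes, zero at the start; "ft_torque": the same for the moment, N m; "grip_width": finger opening in m.
Only numpy, scipy, OpenCV 4.12 (cv2) and the standard library are available. Lean on these libraries where they do the work, as an engineer would, in place of code of your own. Each camera call takes 0.05 s, during which the arm holds its last target.

## Working session

There is one attempt and no reset: what is moved stays moved. The work goes in short steps, Python scripts to look and compute and a tool call to move; the robot and the scene stay as the last step left them, time stands still between calls to the robot, and variables do not carry over. Pictures are saved under pics/ and viewed, and the job is handed in when it is done.

Besides the shell and the picture viewer there is one more tool, called as name(argument=value, ...), one argument or row to a line, values as JSON. send_rows: Moves the arm, as the interface text tells. Its arguments: {"type":"object","properties":{"steps":{"type":"array"}},"required":["steps"]}

```bash
mkdir -p pics; ls; python3 - <<'E'
from cell import status, viewer, bot
import cv2
o=status.get_obs()
for k,v in o.items(): print(k,v)
for n in ["scene","top","wrist"]:
    c=viewer.capture(n); cv2.imwrite(f"pics/{n}0.png",c["image"]); print(n,c["camera_matrix"],c["dist"],c["R"],c["t"])
E
```

```text
pics
time 0.0
joints [ 1.12838561e+00  4.80813595e-01  1.59688773e+00 -2.27628463e-05
  1.06511357e+00 -4.66199903e-02]
dq [ 1.30016025e-03  1.92419260e-05 -1.07019353e-03  7.09250404e-04
 -2.32902884e-03 -8.71822958e-04]
joint_efforts [-3.97283316e-05 -9.50644827e+01 -4.30177653e+01 -2.28630392e-04
  1.22590843e-02 -4.06811318e-05]
position [0.25045311 0.59944524 0.30327902]
ee_rot [ 1.96600758e-01  9.80483436e-01 -5.95352076e-04 -1.38286233e-04]
ft_force [-0.12689374 -0.41490324  0.22963112]
ft_torque [-0.0362469   0.01512026  0.01103155]
grip_width 0.08562234743476241
scene [[453.05139521   0.         277.19256266]
 [  0.         453.05139521 216.02181135]
 [  0.           0.           1.        ]] [-0.12639964  0.          0.          0.          0.        ] [[-5.38428358e-01  8.42671207e-01  3.74045791e-04]
 [ 5.62897153e-01  3.59995786e-01 -7.44009294e-01]
 [-6.27089865e-01 -4.00385153e-01 -6.68169163e-01]] [ 0.36042757 -0.18887541  1.55208763]
top [[538.73106298   0.         286.30014712]
 [  0.         538.73106298 208.59552505]
 [  0.           0.           1.        ]] [-0.10792052  0.          0.          0.          0.        ] [[ 0.01268269 -0.99985302  0.01153635]
 [-0.9855018  -0.01445114 -0.16904842]
 [ 0.16919028 -0.00922511 -0.98554023]] [-0.08914544  0.55344992  1.30015349]
wrist [[321.40288648   0.         282.49159725]
 [  0.         321.40288648 213.49260991]
 [  0.           0.           1.        ]] [-0.02644733  0.          0.          0.          0.        ] [[ 0.38498563  0.92292124 -0.00156248]
 [ 0.87550686 -0.36467057  0.31702226]
 [ 0.29201678 -0.12341698 -0.94841681]] [-0.64853789 -0.04038586  0.38049687]
```

View pics/scene0.png

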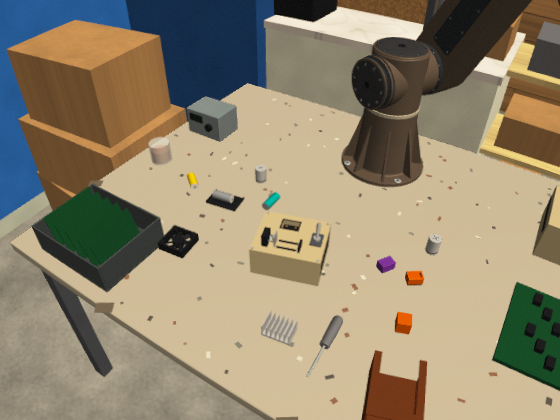

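View pics/top0.png

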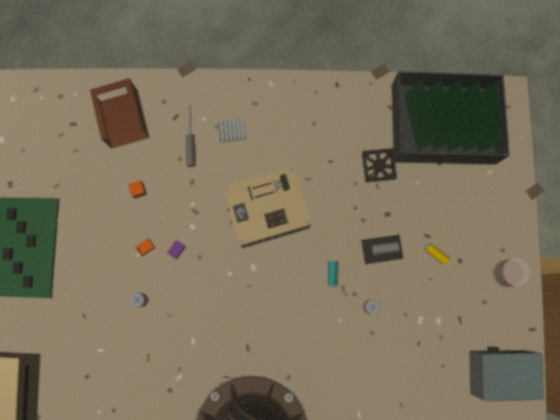

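View pics/wrist0.png

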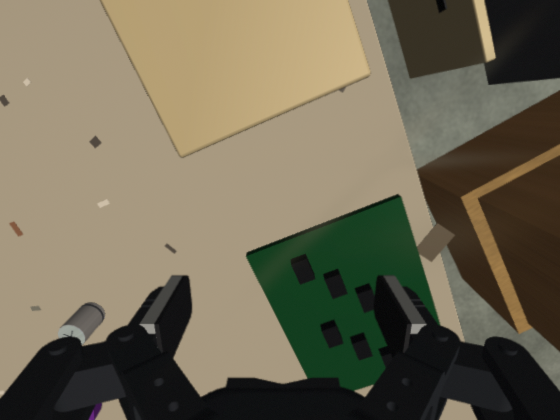

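```bash
cat > h.py <<'E'
from cell import status, viewer, bot
import cv2, numpy as np
from scipy.spatial.transform import Rotation as Rn
def unproj(c,uv,z):
    uv=np.array(uv,float).reshape(-1,1,2)
    n=cv2.undistortPoints(uv,c["camera_matrix"],np.array(c["dist"])).reshape(-1,2)
    R=np.array(c["R"]);t=np.array(c["t"]); C=-R.T@t
    d=np.c_[n,np.ones(len(n))]@R
    z=np.broadcast_to(z,len(n))
    return C+d*((z-C[2])/d[:,2])[:,None]
def proj(c,X):
    X=np.array(X,float).reshape(-1,3)
    p,_=cv2.projectPoints(X,cv2.Rodrigues(np.array(c["R"]))[0],np.array(c["t"]),c["camera_matrix"],np.array(c["dist"]))
    return p.reshape(-1,2)
def snap(name,fn,crop=None,scale=1):
    c=viewer.capture(name); im=c["image"]
    import pickle; pickle.dump({k:np.array(v) for k,v in c.items()},open("pics/"+fn+".pkl","wb"))
    if crop: im=im[crop[1]:crop[3],crop[0]:crop[2]]
    if scale!=1: im=cv2.resize(im,None,fx=scale,fy=scale,interpolation=cv2.INTER_CUBIC)
    cv2.imwrite("pics/"+fn+".png",im); return c
def load(fn):
    import pickle; return pickle.load(open("pics/"+fn+".pkl","rb"))
def rel(p0,q0,p,q):
    R0=Rn.from_quat(q0); d=R0.inv().apply(np.array(p)-np.array(p0))*1000
    r=(R0.inv()*Rn.from_quat(q)).as_rotvec(degrees=True); return np.round(np.r_[d,r],1)
def down(yaw):  # tool z down, tool y axis at angle yaw (deg) in world xy
    a=np.radians(yaw); y=np.array([np.cos(a),np.sin(a),0]); z=np.array([0,0,-1]); x=np.cross(y,z)
    return Rn.from_matrix(np.c_[x,y,z]).as_quat()
E
python3 - <<'E'
from h import *
c=snap("top","top1",(110,160,330,320),3.6)
c=load("top1")
cv2.imwrite("pics/top1b.png",cv2.resize(c["image"][210:310,300:480],None,fx=4,fy=4,interpolation=cv2.INTER_CUBIC))
for n,uv,z in [("psu",(267,206),.086),("relay",(145,246),.026),("pack",(383,249),.01),("cell",(386,248),.02),("big",(137,188),.036),("purple",(177,249),.026),("toggle",(241,212),.1),("recess",(276,217),.086)]:
    print(n,unproj(c,uv,z).round(3))
o=status.get_obs();R=Rn.from_quat(o["ee_rot"]).as_matrix();print(R)
w=viewer.capture("wrist")
Rw=np.array(w["R"]);C=-Rw.T@np.array(w["t"]);print("cam in tool",R.T@(C-o["position"]), "\n",Rw@R, o["time"])
E
```

```text
psu [[ 0.554 -0.034  0.086]]
relay [[0.457 0.274 0.026]]
pack [[ 0.46 -0.33  0.01]]
cell [[ 0.462 -0.336  0.02 ]]
big [[0.604 0.3   0.036]]
purple [[0.451 0.192 0.026]]
toggle [[0.536 0.028 0.1  ]]
recess [[ 0.527 -0.057  0.086]]
[[-9.22697238e-01  3.85525227e-01 -3.25239416e-04]
 [ 3.85525363e-01  9.22696982e-01 -6.88812841e-04]
 [ 3.45427002e-05 -7.60953750e-04 -9.99999710e-01]]
cam in tool [ 0.08267696 -0.00071936 -0.06933305] 
 [[ 5.84192043e-04  9.99999725e-01  4.56428073e-04]
 [-9.48401519e-01  6.98768956e-04 -3.17071080e-01]
 [-3.17071312e-01 -2.47646675e-04  9.48401667e-01]] 0.2
```

View pics/top1.png

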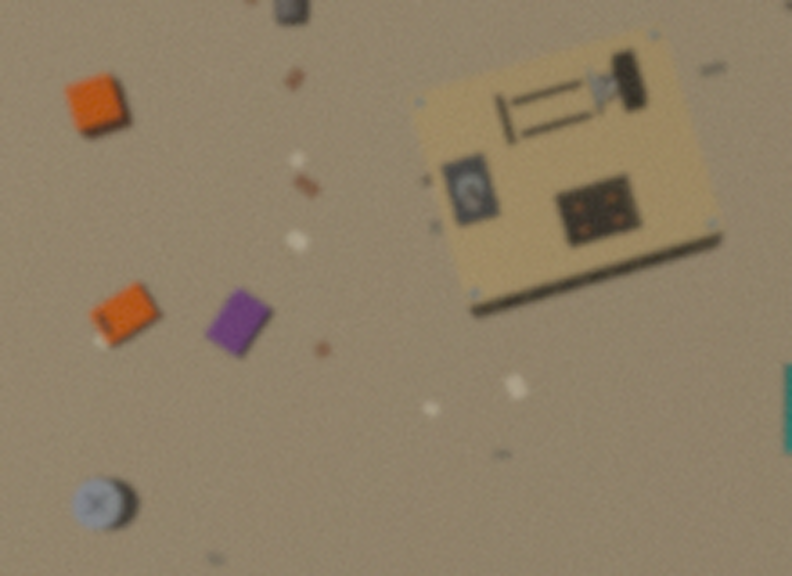

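View pics/top1b.png

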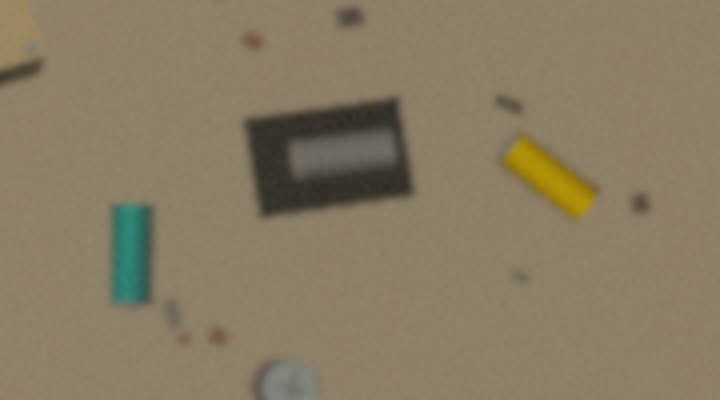

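```bash
python3 - <<'E'
from h import *
o=status.get_obs()
print(rel(o["position"],o["ee_rot"],[.45,.27,.21],down(34)))
print(rel([0,0,0],down(67.3),[0,0,0],down(34)))
E
```

```text
[-311.1 -227.2   93.7   -0.     0.    33.3]
[ 0.   0.   0.   0.   0.  33.3]
```

send_rows(
  steps=[
    [-45,-32,13,0,0,6,85],
    [-90,-65,26,0,0,12,85],
    [-135,-98,40,0,0,18,85],
    [-180,-131,54,0,0,24,85],
    [-225,-164,68,0,0,29,85],
    [-270,-197,82,0,0,33.3,85],
    [-311,-227,94,0,0,33.3,85],
    [-311,-227,94,0,0,33.3,85],
  ],
)

```text
time: 1.25
position: [0.4511, 0.2676, 0.2091]
ee_rot: [0.471, 0.882, -0.001, -0.0]
ft_force: [-0.8, 0.3, 0.3]
grip_width: 0.085
```

```bash
python3 - <<'E'
from h import *
c=snap("wrist","w1"); o=status.get_obs(); print(o["time"],o["position"],o["ee_rot"],o["joints"],o["ft_force"])
E
```

```text
1.3 [0.4505608  0.26905924 0.20955293] [ 4.70649283e-01  8.82320283e-01 -3.23233423e-04 -2.58422572e-04] [ 4.80527272e-01  4.30882677e-01  1.97379781e+00  9.12079978e-05
  7.37737563e-01 -1.10283452e-01] [-0.79330054 -0.25355352 -0.26310276]
```

View pics/w1.png

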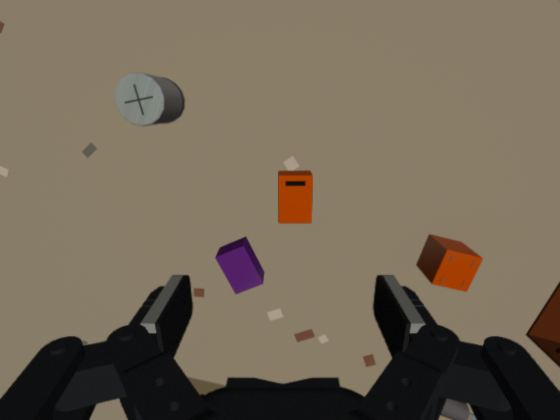

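```bash
python3 - <<'E'
from h import *
c=load("w1"); im=c["image"]; 
print(im[165:230:2,304].tolist())
cr=cv2.resize(im[150:240,250:340],None,fx=6,fy=6,interpolation=cv2.INTER_NEAREST); cv2.imwrite("pics/w1c.png",cr)
hsv=cv2.cvtColor(im,cv2.COLOR_BGR2HSV)
m=((im[...,2]>170)&(im[...,0]<60)&(im[...,1]<110)).astype(np.uint8); m[:, :260]=0; m[:,330:]=0; m[240:]=0
m=cv2.morphologyEx(m,cv2.MORPH_CLOSE,np.ones((9,9)))
cn=max(cv2.findContours(m,0,2)[0],key=cv2.contourArea)
r=cv2.minAreaRect(cn); print(r)
b=cv2.boxPoints(r); P=unproj(c,b,.026); print(P.round(4)); print(P.mean(0))
for i in range(4): d=P[(i+1)%4]-P[i]; print(np.linalg.norm(d),np.degrees(np.arctan2(d[1],d[0])))
E
```

```text
[[104, 125, 138], [103, 124, 138], [101, 122, 136], [28, 52, 103], [11, 42, 101], [1, 52, 138], [0, 63, 167], [0, 62, 164], [11, 32, 77], [17, 22, 41], [12, 34, 82], [0, 61, 165], [0, 62, 166], [0, 62, 166], [0, 62, 166], [0, 63, 166], [0, 62, 166], [0, 62, 166], [0, 62, 166], [0, 62, 165], [0, 62, 166], [0, 63, 166], [0, 62, 166], [0, 62, 166], [0, 61, 165], [0, 62, 165], [0, 62, 165], [0, 63, 165], [0, 63, 164], [74, 96, 126], [104, 125, 138], [104, 125, 137], [104, 124, 137]]Traceback (most recent call last):
  File "<stdin>", line 8, in <module>
ValueError: max() iterable argument is empty
```

View pics/w1c.png

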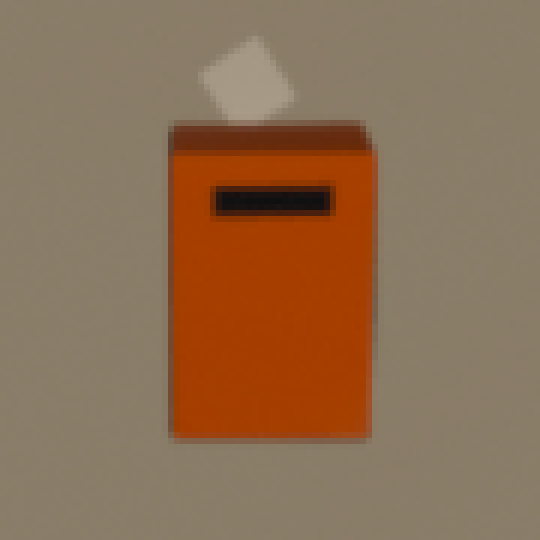

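```bash
python3 - <<'E'
from h import *
c=load("w1")
b=np.array([(173,150),(374,150),(371,439),(172,439)])/6+[249.5,149.5]
P=unproj(c,b,.026); print(P.round(4)); m=P.mean(0);print(m)
for i in range(4): d=P[(i+1)%4]-P[i]; print(np.linalg.norm(d),np.degrees(np.arctan2(d[1],d[0])))
o=status.get_obs();print(o["time"])
# target TCP: tip (73 less) 11mm below top
for yaw in (33,34): print(rel(o["position"],o["ee_rot"],[m[0],m[1],.026-.011+.073],down(yaw)))
E
```

```text
[[0.4302 0.2901 0.026 ]
 [0.4524 0.305  0.026 ]
 [0.4757 0.2715 0.026 ]
 [0.4527 0.256  0.026 ]]
[0.45274267 0.28064932 0.026     ]
0.026673732465249962 33.873575682697734
0.04083862429277663 -55.102652017971444
0.02773649512494549 -146.12604855572306
0.04083364560711459 123.40619642227698
1.3
[  8.4   8.4 121.5  -0.   -0.    0.8]
[  8.4   8.4 121.5  -0.   -0.   -0.2]
```

send_rows(
  steps=[
    [8.4,8.4,20,0,0,0,60],
    [8.4,8.4,50,0,0,0,50],
    [8.4,8.4,80,0,0,0,45],
    [8.4,8.4,105,0,0,0,45],
    [8.4,8.4,121.5,0,0,0,45],
    [8.4,8.4,121.5,0,0,0,45],
    [8.4,8.4,121.5,0,0,0,36],
    [8.4,8.4,121.5,0,0,0,36],
  ],
)

```text
time: 2.3
position: [0.4527, 0.2824, 0.0893]
ee_rot: [0.469, 0.883, 0.001, 0.0]
ft_force: [-0.4, 0.6, 0.2]
grip_width: 0.036
```

```bash
python3 - <<'E'
from h import *
c=snap("wrist","w2"); o=status.get_obs(); print(o["time"],o["position"],o["grip_width"],o["ft_force"])
R=Rn.from_quat(o["ee_rot"]).as_matrix()
def fing(c,pose,uv,y):
    p,R=pose
    n=cv2.undistortPoints(np.array([[uv]],float),c["camera_matrix"],c["dist"]).ravel()
    Rw=c["R"];C=R.T@(-Rw.T@c["t"]-p); d=R.T@(Rw.T@np.r_[n,1]); return C+d*(y-C[1])/d[1]
c1=load("w1"); o1=[np.array([.45056,.26906,.20955]),Rn.from_quat([.47064928,.88232028,-.00032323,-.0002584]).as_matrix()]
print(fing(c1,o1,(189,277),-.0427),fing(c1,o1,(377,277),.0427))
E
```

```text
2.35 [0.45267888 0.28230281 0.08921615] 0.0358530535451247 [ 0.46456422 -1.10538789 -0.39694758]
[ 0.00936234 -0.0427      0.05584615] [0.00471394 0.0427     0.06405187]
```

View pics/w2.png

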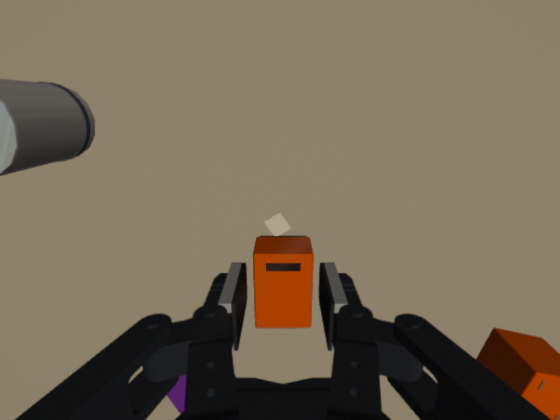

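```bash
python3 - <<'E'
from h import *
c=load("w2"); im=c["image"]
cv2.imwrite("pics/w2c.png",cv2.resize(im[220:350,200:370],None,fx=4.5,fy=4.5,interpolation=cv2.INTER_CUBIC))
E
```

```text
(no output)
```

View pics/w2c.png

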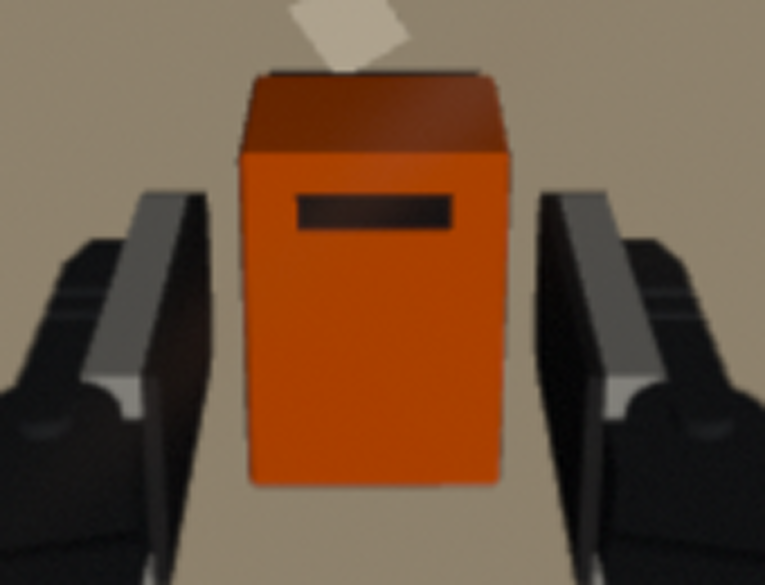

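send_rows(
  steps=[
    [0,0,3,0,0,0,36],
    [0,0,3,0,0,0,20],
    [0,0,3,0,0,0,15],
    [0,0,3,0,0,0,15],
    [0,0,3,0,0,0,15],
    [0,0,-20,0,0,0,15],
    [0,0,-70,0,0,0,15],
    [0,0,-120,0,0,0,15],
  ],
)

```text
time: 3.35
position: [0.452, 0.2818, 0.2095]
ee_rot: [0.469, 0.883, -0.0, -0.0]
ft_force: [0.4, 0.4, 0.0]
grip_width: 0.0264
```

```bash
python3 - <<'E'
from h import *
c=snap("wrist","w3"); o=status.get_obs(); print(o["time"],o["position"],o["grip_width"],o["ft_force"])
im=c["image"]
cv2.imwrite("pics/w3c.png",cv2.resize(im[200:370,190:380],None,fx=3.5,fy=3.5,interpolation=cv2.INTER_CUBIC))
# coarse psu pose from top image
t=load("top1")
q=np.array([(415,95),(663,28),(718,236),(475,304)])/3.6+[109.8,159.8]
P=unproj(t,q,.086); print(P); print(P.mean(0))
for i in range(4): d=P[(i+1)%4]-P[i]; print(np.linalg.norm(d),np.degrees(np.arctan2(d[1],d[0])))
E
```

```text
3.4 [0.45401073 0.28302241 0.21538734] 0.026141097500971613 [3.64476672 3.4737671  7.51088959]
[[ 0.6014731   0.06933455  0.086     ]
 [ 0.65083175 -0.09880171  0.086     ]
 [ 0.50772066 -0.13722648  0.086     ]
 [ 0.45955781  0.02473964  0.086     ]]
[ 0.55489583 -0.0354885   0.086     ]
0.17523149798624948 -73.63969210827777
0.14817978468174728 -164.97076741510585
0.16897539610720683 106.5605657165069
0.1487570308990764 17.44460142141317
```

View pics/w3c.png

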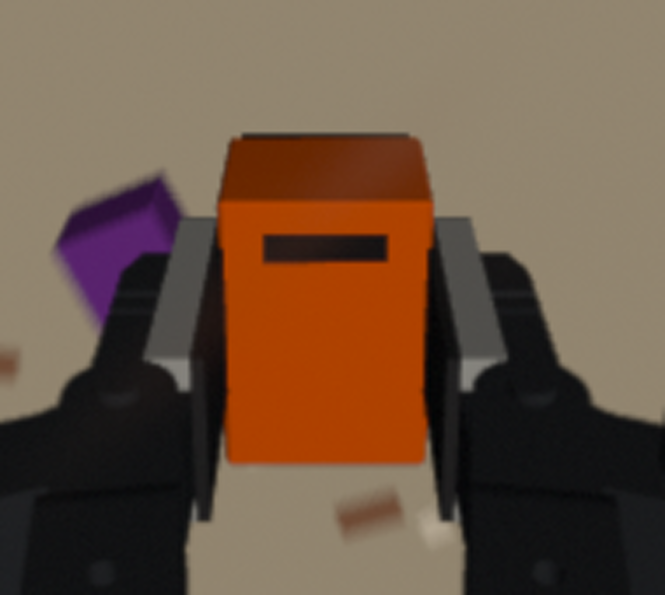

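```bash
cat >> h.py <<'E'
RT=np.array([[0,1,0],[-.9484,0,-.3171],[-.3171,0,.9484]]); CT=np.array([.0827,-.0005,-.0693])  # cam in tool
def tool_at(c,uv,zt):
    n=cv2.undistortPoints(np.array(uv,float).reshape(-1,1,2),c["camera_matrix"],c["dist"]).reshape(-1,2)
    d=np.c_[n,np.ones(len(n))]@RT; return CT+d*((zt-CT[2])/d[:,2])[:,None]
E
python3 - <<'E'
from h import *
c=load("w3")
b=np.array([(219,200),(433,200),(425,463),(228,463)])/3.5+[189.8,199.8]
for z in (.060,.062,.064,.066): P=tool_at(c,b,z)*1000; print(z,P.round(1).tolist())
# foot bottom edge
print(tool_at(c,np.array([(243,133),(409,133)])/3.5+[189.8,199.8],.088))
E
```

```text
0.06 [[19.1, -13.9, 60.0], [19.1, 13.3, 60.0], [-21.3, 13.5, 60.0], [-21.3, -13.9, 60.0]]
0.062 [[18.1, -14.1, 62.0], [18.1, 13.5, 62.0], [-22.9, 13.7, 62.0], [-22.9, -14.1, 62.0]]
0.064 [[17.1, -14.3, 64.0], [17.1, 13.7, 64.0], [-24.5, 13.9, 64.0], [-24.5, -14.3, 64.0]]
0.066 [[16.1, -14.5, 66.0], [16.1, 13.9, 66.0], [-26.1, 14.1, 66.0], [-26.1, -14.5, 66.0]]
[[ 0.0165328  -0.01281987  0.088     ]
 [ 0.01653265  0.01229798  0.088     ]]
```

```bash
python3 - <<'E'
from h import *
o=status.get_obs(); print(o["position"])
print(rel(o["position"],o["ee_rot"],[.536,-.106,.286],down(16.4)))
E
```

```text
[0.45401073 0.28302241 0.21538734]
[-368.4 -149.3  -71.3    0.4   -0.    17.6]
```

send_rows(
  steps=[
    [-30,-12,-40,0,0,3,15],
    [-80,-32,-70,0,0,6,15],
    [-135,-55,-76,0,0,9,15],
    [-190,-77,-76,0,0,12,15],
    [-245,-100,-76,0,0,15,15],
    [-300,-122,-76,0,0,17.6,15],
    [-345,-140,-76,0,0,17.6,15],
    [-368.4,-149.3,-76,0,0,17.6,15],
  ],
)

```text
time: 4.4
position: [0.5348, -0.1093, 0.2843]
ee_rot: [0.6, 0.8, -0.0, 0.0]
ft_force: [0.0, 1.0, -1.1]
grip_width: 0.0263
```

send_rows(
  steps=[
    [0,0,0,0,0,0,15],
    [0,0,0,0,0,0,15],
    [0,0,0,0,0,0,15],
    [0,0,0,0,0,0,15],
    [0,0,0,0,0,0,15],
    [0,0,0,0,0,0,15],
    [0,0,0,0,0,0,15],
    [0,0,0,0,0,0,15],
  ],
)

```text
time: 5.4
position: [0.5346, -0.1068, 0.2844]
ee_rot: [0.599, 0.801, -0.0, -0.0]
ft_force: [-1.0, 0.4, -1.3]
grip_width: 0.0266
```

```bash
python3 - <<'E'
from h import *
c=snap("wrist","w4"); o=status.get_obs(); print(o["time"],o["position"],o["ee_rot"],o["grip_width"],o["ft_force"])
E
```

```text
5.45 [ 0.53467329 -0.10683376  0.28438569] [ 5.98873492e-01  8.00843643e-01 -1.00218068e-05  1.27758313e-05] 0.026449879643942 [ 0.07243581  0.1676164  -0.8338993 ]
```

View pics/w4.png

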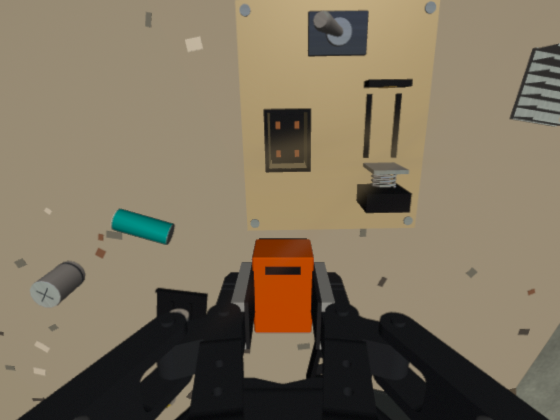

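```bash
python3 - <<'E'
from h import *
c=load("w4"); im=c["image"]
cv2.imwrite("pics/w4c.png",cv2.resize(im[95:185,250:330],None,fx=6.5,fy=6.5,interpolation=cv2.INTER_CUBIC))
cv2.imwrite("pics/w4d.png",cv2.resize(im[0:240,230:450],None,fx=2.5,fy=2.5,interpolation=cv2.INTER_CUBIC))
E
```

```text
(no output)
```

View pics/w4c.png

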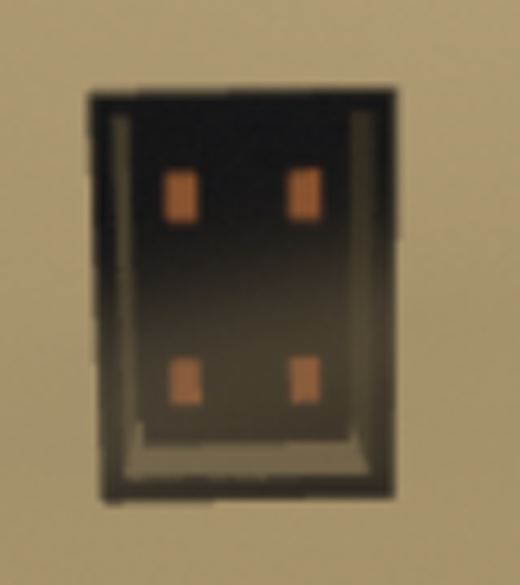

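View pics/w4d.png

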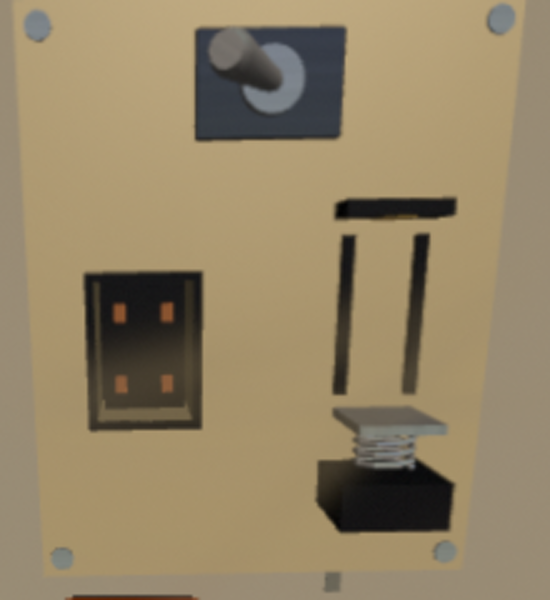

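```bash
python3 - <<'E'
from h import *
c=load("w4")
b=np.array([(88,92),(398,88),(394,498),(101,503)])/6.5+[249.9,94.9]
P=tool_at(c,b,.1984)*1000; print(P.round(1).tolist(), P.mean(0).round(2))
for i in range(4): d=P[(i+1)%4]-P[i]; print(np.linalg.norm(d[:2]).round(1),np.degrees(np.arctan2(d[1],d[0])))
# psu bottom corners & edges in tool
e=np.array([(44,576),(460,569),(13,0),(524,0)])/2.5+[229.8,-.2]
Q=tool_at(c,e,.1984)*1000; print(Q.round(1).tolist())
d=Q[1]-Q[0]; a=np.arctan2(-d[0],d[1]); print(np.linalg.norm(d),"ang bottom",np.degrees(a))
for i,j in((0,2),(1,3)):
    d=Q[j]-Q[i]; print("side",np.degrees(np.arctan2(d[1],d[0])))
m=(Q[0]+Q[1])/2; print("bottom mid",m, "recess pred", m+[78,-38,0])
# world via camera pose
W=unproj(c,b,.086); print(W.mean(0)); 
W=unproj(c,e[:2],.086); print(W,np.degrees(np.arctan2(*(W[1]-W[0])[[1,0]])))
# grasped relay
b=np.array([(253,252),(313,252),(311,331),(255,331)])
print(tool_at(c,b,.062))
E
```

```text
[[80.7, -15.6, 198.4], [81.1, 22.2, 198.4], [30.5, 23.1, 198.4], [29.8, -14.9, 198.4]] [ 55.51   3.71 198.4 ]
37.9 89.27905482679526
50.7 179.0277900855588
38.0 -90.99581259447223
50.9 -0.8616561811780469
[[-22.6, -31.9, 198.4], [-19.9, 117.0, 198.4], [156.8, -35.0, 198.4], [157.6, 114.0, 198.4]]
148.9477935807211 ang bottom -1.0092998125160721
side -0.9909543647811966
side -0.9872564614485236
bottom mid [-21.24565299  42.58646109 198.4       ] recess pred [ 56.75434701   4.58646109 198.4       ]
[ 0.52196559 -0.05382704  0.086     ]
[[ 0.50995308 -0.13881088  0.086     ]
 [ 0.65203247 -0.09407424  0.086     ]] 17.477690776063024
[[ 0.02056849 -0.01374189  0.062     ]
 [ 0.02056819  0.01319867  0.062     ]
 [-0.02226641  0.01355049  0.062     ]
 [-0.02226537 -0.01404913  0.062     ]]
```

send_rows(
  steps=[
    [30,1.8,0,0,0,-1,15],
    [58.2,3.7,5,0,0,-1,15],
    [58.2,3.7,35,0,0,-1,15],
    [58.2,3.7,65,0,0,-1,15],
    [58.2,3.7,90,0,0,-1,15],
    [58.2,3.7,100,0,0,-1,15],
    [58.2,3.7,100,0,0,-1,15],
    [58.2,3.7,100,0,0,-1,15],
  ],
)

```text
time: 6.45
position: [0.5223, -0.0501, 0.1852]
ee_rot: [0.592, 0.806, 0.0, 0.001]
ft_force: [-0.0, 0.1, 0.5]
grip_width: 0.0266
```

```bash
python3 - <<'E'
from h import *
c=snap("wrist","w5"); o=status.get_obs(); print(o["time"],o["position"],o["ee_rot"],o["grip_width"],o["ft_force"])
E
```

```text
6.5 [ 0.52230113 -0.05003897  0.18532179] [5.91860589e-01 8.06039996e-01 3.42141524e-04 6.72365203e-04] 0.026383532709050438 [-1.07780741  0.96684734  0.28709078]
```

View pics/w5.png

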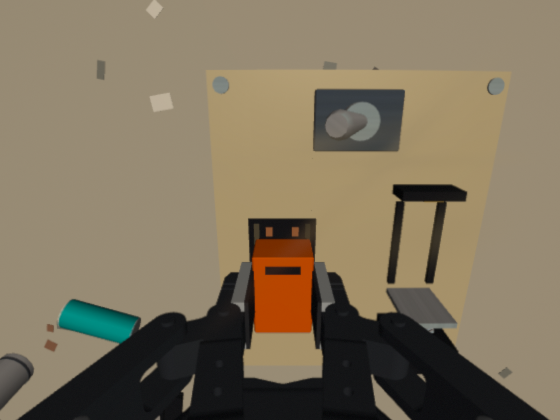

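```bash
python3 - <<'E'
from h import *
c=load("w5"); im=c["image"]
cv2.imwrite("pics/w5c.png",cv2.resize(im[205:345,225:340],None,fx=5,fy=5,interpolation=cv2.INTER_CUBIC))
E
```

```text
(no output)
```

View pics/w5c.png

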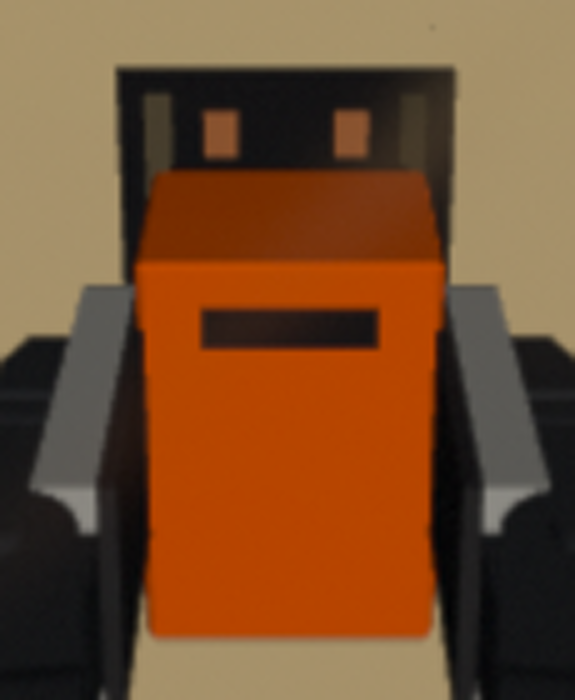

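```bash
python3 - <<'E'
from h import *
c=load("w5")
f=lambda L: np.array(L)/5+[224.9,204.9]
print("rim",tool_at(c,f([(117,68),(455,68),(125,270),(449,270)]),.0993)*1000)
print("top",tool_at(c,f([(136,262),(444,262),(433,638),(148,638)]),.062)*1000)
print("body low front edge z=84",tool_at(c,f([(155,171),(427,171)]),.084)*1000)
E
```

```text
rim [[ 23.39155519 -19.51679964  99.3       ]
 [ 23.39159526  18.08094628  99.3       ]
 [ -1.49063161 -19.43661263  99.3       ]
 [ -1.49044524  18.21384074  99.3       ]]
top [[ 17.93660999 -14.2266876   62.        ]
 [ 17.93632735  13.59579744  62.        ]
 [-23.1636242   13.82413045  62.        ]
 [-23.1625537  -14.32180077  62.        ]]
body low front edge z=84 [[ 17.48768015 -14.24444486  84.        ]
 [ 17.48743672  13.87362794  84.        ]]
```

send_rows(
  steps=[
    [0.4,-0.4,3,0,0,0,15],
    [0.4,-0.4,7,0,0,0,15],
    [0.4,-0.4,12,0,0,0,15],
    [0.4,-0.4,16,0,0,0,15],
    [0.4,-0.4,20,0,0,0,15],
    [0.4,-0.4,23,0,0,0,15],
    [0.4,-0.4,24.5,0,0,0,15],
    [0.4,-0.4,24.5,0,0,0,15],
  ],
)

```text
time: 7.5
position: [0.5212, -0.0497, 0.1598]
ee_rot: [0.592, 0.806, -0.0, -0.0]
ft_force: [0.0, 0.3, -0.4]
grip_width: 0.0266
```

```bash
python3 - <<'E'
from h import *
c=snap("wrist","w6"); o=status.get_obs(); print(o["time"],o["position"],o["ee_rot"],o["grip_width"],o["ft_force"])
im=c["image"]
cv2.imwrite("pics/w6c.png",cv2.resize(im[180:380,180:380],None,fx=3,fy=3,interpolation=cv2.INTER_CUBIC))
E
```

```text
7.55 [ 0.52128559 -0.04970333  0.15993842] [5.91856315e-01 8.06043487e-01 2.03033070e-06 2.63739482e-05] 0.02620268650899067 [-0.06426609 -0.49142131  0.40559076]
```

View pics/w6c.png

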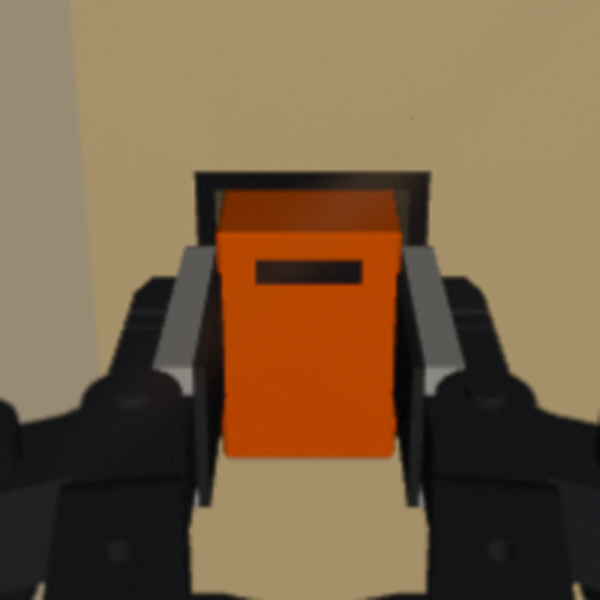

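send_rows(
  steps=[
    [0,0,0.5,0,0,0,15],
    [0,0,0.5,0,0,0,15],
    [0,0,1,0,0,0,15],
    [0,0,1,0,0,0,15],
    [0,0,1.5,0,0,0,15],
    [0,0,1.5,0,0,0,15],
    [0,0,1.5,0,0,0,15],
    [0,0,1.5,0,0,0,15],
  ],
)

```text
time: 8.55
position: [0.5213, -0.0497, 0.1586]
ee_rot: [0.592, 0.806, 0.0, 0.0]
ft_force: [-1.2, -0.3, 5.9]
grip_width: 0.0265
```

send_rows(
  steps=[
    [0,0,0,0,0,0,40],
    [0,0,0,0,0,0,40],
    [0,0,-2,0,0,0,42],
    [-2.5,0,-20,0,0,0,42],
    [-2.5,0,-35,0,0,0,20],
    [-2.5,0,-35,0,0,0,0],
    [-2.5,0,-35,0,0,0,0],
    [-2.5,0,-35,0,0,0,0],
  ],
)

```text
time: 9.55
position: [0.5217, -0.052, 0.1929]
ee_rot: [0.592, 0.806, -0.0, -0.0]
ft_force: [0.2, -1.4, -0.1]
grip_width: 0.0003
```

```bash
python3 - <<'E'
from h import *
c=snap("wrist","w7"); o=status.get_obs(); print(o["time"],o["position"],o["ee_rot"],o["grip_width"],o["ft_force"])
im=c["image"]
cv2.imwrite("pics/w7c.png",cv2.resize(im[130:380,130:430],None,fx=2.5,fy=2.5,interpolation=cv2.INTER_CUBIC))
E
```

```text
9.6 [ 0.52173364 -0.05197651  0.1929093 ] [ 5.91846406e-01  8.06050652e-01 -1.86559807e-04 -3.77979729e-04] -0.0002220156668824098 [ 0.1653447  -0.12192567 -0.95202118]
```

View pics/w7c.png

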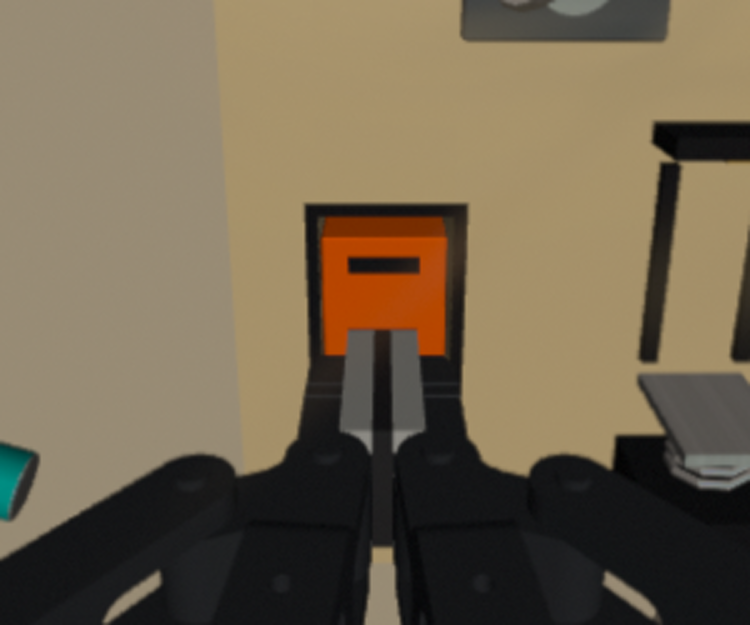

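```bash
python3 - <<'E'
from h import *
c=load("w7")
for z in (.095,.1):print(tool_at(c,np.array([(323,237),(447,237),(348,330),(418,330)])/2.5+[129.8,129.8],z)*1000)
E
```

```text
[[ 21.37813706 -13.31245158  95.        ]
 [ 21.3779221   13.74015147  95.        ]
 [ -1.16171651  -8.16208598  95.        ]
 [ -1.16193926   7.73960894  95.        ]]
[[ 19.51198176 -13.70236186 100.        ]
 [ 19.51176027  14.1735097  100.        ]
 [ -3.7138077   -8.39525963 100.        ]
 [ -3.71403723   7.99035785 100.        ]]
```

send_rows(
  steps=[
    [0.4,0,8,0,0,0,0],
    [0.4,0,16,0,0,0,0],
    [0.4,0,20,0,0,0,0],
    [0.4,0,23,0,0,0,0],
    [0.4,0,26,0,0,0,0],
    [0.4,0,28,0,0,0,0],
    [0.4,0,30,0,0,0,0],
    [0.4,0,31,0,0,0,0],
  ],
)

```text
time: 10.6
position: [0.5217, -0.0517, 0.1625]
ee_rot: [0.592, 0.806, -0.0, -0.0]
ft_force: [-3.1, 0.6, 5.5]
grip_width: 0.0
```

send_rows(
  steps=[
    [0,0,1,0,0,0,0],
    [0,0,1.5,0,0,0,0],
    [0,0,2,0,0,0,0],
    [0,0,2.5,0,0,0,0],
    [0,0,2.8,0,0,0,0],
    [0,0,3.1,0,0,0,0],
    [0,0,3.4,0,0,0,0],
    [0,0,3.4,0,0,0,0],
  ],
)

```text
time: 11.6
position: [0.5217, -0.0517, 0.1591]
ee_rot: [0.592, 0.806, -0.0, -0.0]
ft_force: [-2.5, 1.0, 5.8]
grip_width: 0.0001
```

send_rows(
  steps=[
    [0,0,0.3,0,0,0,0],
    [0,0,0.5,0,0,0,0],
    [0,0,0.5,0,0,0,0],
    [0,0,0.8,0,0,0,0],
    [0,0,0.8,0,0,0,0],
    [0,0,1,0,0,0,0],
    [0,0,1,0,0,0,0],
    [0,0,1,0,0,0,0],
  ],
)

```text
time: 12.6
position: [0.5218, -0.0516, 0.1585]
ee_rot: [0.592, 0.806, 0.0, 0.0]
ft_force: [-4.9, 0.3, 15.3]
grip_width: 0.0
```

send_rows(
  steps=[
    [0,0,-5,0,0,0,0],
    [0,0,-25,0,0,0,0],
    [-10,0,-60,0,0,0,0],
    [-30,0,-90,0,0,0,20],
    [-45,0,-100,0,0,0,40],
    [-45,0,-100,0,0,0,60],
    [-45,0,-100,0,0,0,60],
    [-45,0,-100,0,0,0,60],
  ],
)

```text
time: 13.6
position: [0.5347, -0.094, 0.2569]
ee_rot: [0.592, 0.806, -0.0, -0.001]
ft_force: [-0.2, 1.2, 0.3]
grip_width: 0.0602
```

```bash
python3 - <<'E'
from h import *
c=snap("wrist","w8"); o=status.get_obs(); print(o["time"],o["position"],o["ee_rot"],o["grip_width"],o["ft_force"])
im=c["image"]
cv2.imwrite("pics/w8c.png",cv2.resize(im[40:250,220:480],None,fx=3,fy=2.8,interpolation=cv2.INTER_CUBIC))
c=snap("scene","s8",(240,200,340,290),7)
E
```

```text
13.65 [ 0.53488727 -0.09408566  0.25710095] [ 5.91657050e-01  8.06189354e-01 -3.05271841e-04 -7.52824785e-04] 0.05996415909550184 [-0.84291074  0.3868262  -0.23467653]
```

View pics/w8c.png

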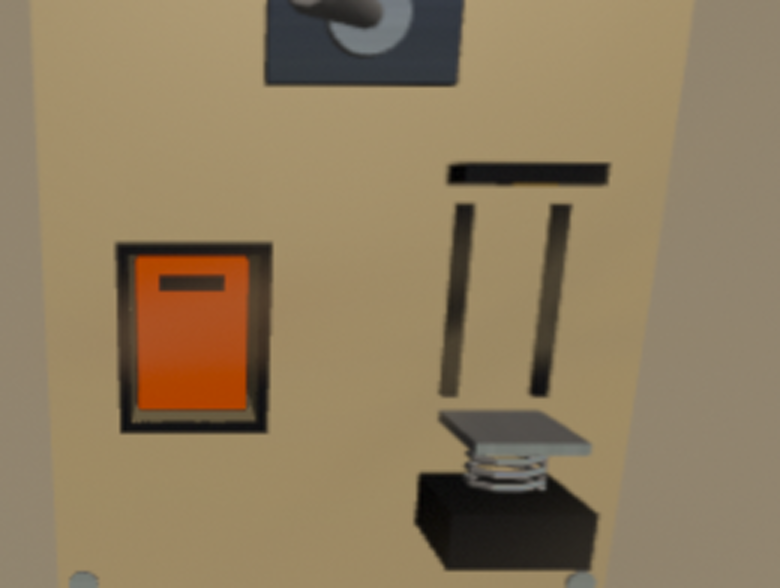

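View pics/s8.png

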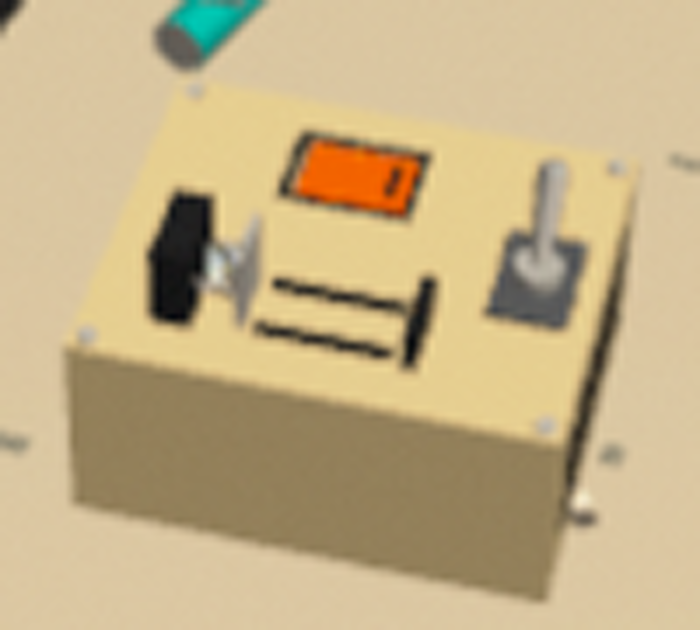

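```bash
python3 - <<'E'
from h import *
c=load("w8")
f=lambda L: np.array(L)/[3,2.8]+[219.8,39.8]
D=.1711
print("wall inner bottom",tool_at(c,f([(450,184),(608,184)]),D)*1000, "top",tool_at(c,f([(450,184),(608,184)]),D-.016)*1000)
print("wall outer top", tool_at(c,f([(450,163),(609,163)]),D-.016)*1000)
print("ribs tops (L,R)",tool_at(c,f([(465,204),(561,204),(448,396),(540,396)]),D-.003)*1000)
print("recess rim",tool_at(c,f([(116,242),(272,242),(268,432),(121,432)]),D)*1000)
print("plate top", tool_at(c,f([(439,411),(540,411),(590,455),(478,455)]),D-.034)*1000)
o=status.get_obs(); print(rel(o["position"],o["ee_rot"],[.47,-.33,.24],down(0)),o["time"])
E
```

```text
wall inner bottom [[ 83.41077266  61.6823568  171.1       ]
 [ 83.64186814  99.47646111 171.1       ]] top [[ 83.36346666  57.543764   155.1       ]
 [ 83.57918141  92.82245372 155.1       ]]
wall outer top [[ 88.08615117  57.16031305 155.1       ]
 [ 88.31601359  92.42750447 155.1       ]]
ribs tops (L,R) [[ 78.59931229  64.85239781 168.1       ]
 [ 78.72379637  87.65326258 168.1       ]
 [ 29.01446977  64.92651273 168.1       ]
 [ 29.054904    88.2235204  168.1       ]]
recess rim [[ 68.97862092 -17.90433925 171.1       ]
 [ 68.98186866  19.76691898 171.1       ]
 [ 18.14512     20.10125111 171.1       ]
 [ 18.14428549 -17.78805946 171.1       ]]
plate top [[ 32.4135435   54.70027472 137.1       ]
 [ 32.4455727   77.05139121 137.1       ]
 [ 21.62554118  89.58962088 137.1       ]
 [ 21.60795848  64.34137378 137.1       ]]
[-2.055e+02 -1.327e+02  1.730e+01 -1.000e-01 -0.000e+00  1.750e+01] 13.7
```

```bash
python3 - <<'E'
from h import *
c=load("w8"); o=status.get_obs(); R=Rn.from_quat(o["ee_rot"]).as_matrix()
print("yaw",np.degrees(np.arctan2(R[1,1],R[0,1])),"seat world", o["position"]+R@[.051,.0764,.1711-.013])
print(rel(o["position"],o["ee_rot"],[.46,-.335,.21],down(8.3)),o["time"])
E
```

```text
yaw 17.450392511745875 seat world [ 0.59240906 -0.0225478   0.0991449 ]
[-2.073e+02 -1.437e+02  4.730e+01 -1.000e-01 -0.000e+00  9.200e+00] 13.7
```

send_rows(
  steps=[
    [-40,-28,0,0,0,3,60],
    [-85,-58,0,0,0,6,60],
    [-130,-90,5,0,0,9.2,60],
    [-170,-118,25,0,0,9.2,60],
    [-200,-138,40,0,0,9.2,60],
    [-207,-144,47,0,0,9.2,60],
    [-207,-144,47,0,0,9.2,60],
    [-207,-144,47,0,0,9.2,60],
  ],
)

```text
time: 14.7
position: [0.4604, -0.3343, 0.2113]
ee_rot: [0.654, 0.756, 0.0, 0.0]
ft_force: [0.6, 1.1, 0.0]
grip_width: 0.06
```

```bash
python3 - <<'E'
from h import *
c=snap("wrist","w9"); o=status.get_obs(); print(o["time"],o["position"],o["ee_rot"],o["grip_width"],o["ft_force"])
E
```

```text
14.75 [ 0.46051277 -0.33428931  0.2114463 ] [6.54152108e-01 7.56362993e-01 6.67716402e-05 1.96510867e-04] 0.05997738723154904 [-0.18695268  0.10560372  0.03135122]
```

View pics/w9.png

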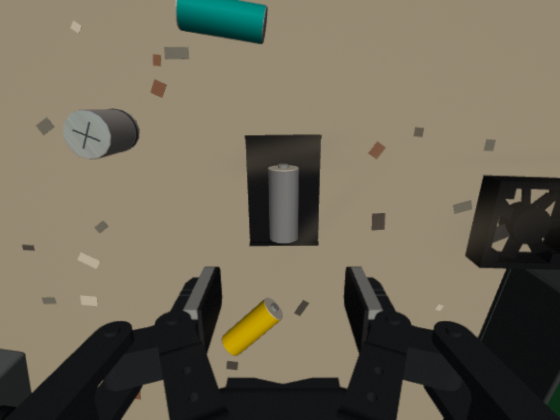

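```bash
python3 - <<'E'
from h import *
c=load("w9"); im=c["image"]
cv2.imwrite("pics/w9c.png",cv2.resize(im[125:255,235:335],None,fx=6,fy=4.6,interpolation=cv2.INTER_CUBIC))
E
```

```text
(no output)
```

View pics/w9c.png

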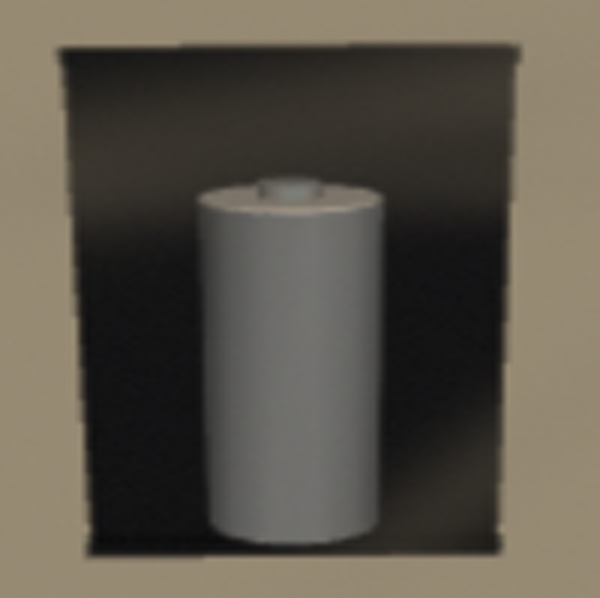

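```bash
python3 - <<'E'
from h import *
c=load("w9")
f=lambda L: np.array(L)/[6,4.6]+[234.8,124.8]
Z=.2114
print("pack",(tool_at(c,f([(60,47),(518,45),(500,554),(88,556)]),Z-.008)*1000).round(1).tolist())
print("cell",(tool_at(c,f([(198,200),(385,200),(378,525),(210,525)]),Z-.017)*1000).round(1).tolist())
print("nub tip top",(tool_at(c,f([(290,180)]),Z-.0215)*1000).round(1).tolist())
print("flat bottom top edge",(tool_at(c,f([(294,545)]),Z-.030)*1000).round(1).tolist())
print("yellow",(tool_at(c,[(268,300),(222,347),(282,315),(236,355)],Z-.013)*1000).round(1).tolist())
E
```

```text
pack [[60.1, -31.7, 203.4], [60.4, 31.5, 203.4], [-39.5, 32.5, 203.4], [-39.9, -31.1, 203.4]]
cell [[33.9, -12.6, 194.4], [33.9, 13.1, 194.4], [-29.3, 13.1, 194.4], [-29.3, -11.8, 194.4]]
nub tip top [[38.3, 0.0, 189.9]]
flat bottom top edge [[-27.8, 0.6, 181.4]]
yellow [[-95.0, -14.5, 198.4], [-151.3, -62.6, 198.4], [-112.2, -1.0, 198.4], [-161.5, -48.7, 198.4]]
```

send_rows(
  steps=[
    [5,0.4,30,0,0,-0.4,50],
    [5,0.4,70,0,0,-0.4,45],
    [5,0.4,105,0,0,-0.4,45],
    [5,0.4,122,0,0,-0.4,45],
    [5,0.4,130,0,0,-0.4,45],
    [5,0.4,130,0,0,-0.4,45],
    [5,0.4,130,0,0,-0.4,40],
    [5,0.4,130,0,0,-0.4,40],
  ],
)

```text
time: 15.75
position: [0.46, -0.3306, 0.0819]
ee_rot: [0.652, 0.758, 0.0, 0.001]
ft_force: [0.1, 0.8, -0.2]
grip_width: 0.0399
```

```bash
python3 - <<'E'
from h import *
c=snap("wrist","w10"); o=status.get_obs(); print(o["time"],o["position"],o["ee_rot"],o["grip_width"],o["ft_force"])
im=c["image"]
cv2.imwrite("pics/w10c.png",cv2.resize(im[190:390,180:380],None,fx=3,fy=3,interpolation=cv2.INTER_CUBIC))
E
```

```text
15.8 [ 0.4598937  -0.3304988   0.08169601] [6.51988515e-01 7.58228641e-01 1.40818359e-05 5.51143187e-04] 0.040075183297434126 [-0.0990768   0.44669087 -0.28202101]
```

View pics/w10c.png

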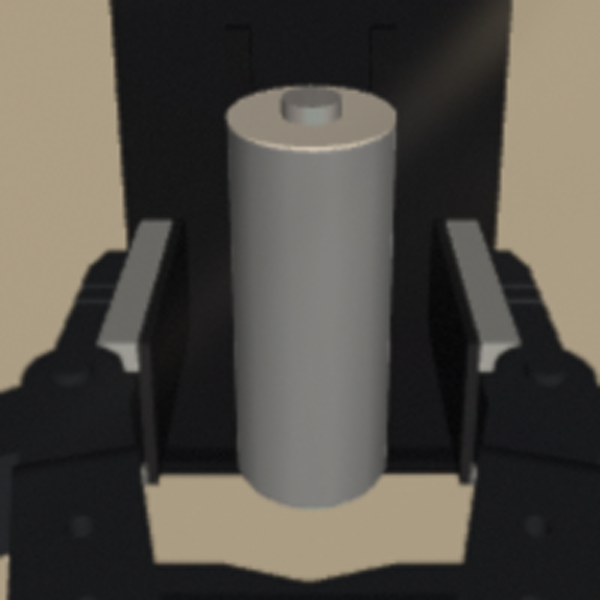

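send_rows(
  steps=[
    [0,0,1.2,0,0,0,36],
    [0,0,1.2,0,0,0,15],
    [0,0,1.2,0,0,0,15],
    [0,0,1.2,0,0,0,15],
    [0,0,1.2,0,0,0,15],
    [0,0,-30,0,0,0,15],
    [0,0,-80,0,0,0,15],
    [0,0,-130,0,0,0,15],
  ],
)

```text
time: 16.8
position: [0.4593, -0.33, 0.2121]
ee_rot: [0.652, 0.758, -0.0, -0.0]
ft_force: [1.1, -0.8, -1.3]
grip_width: 0.0236
```

```bash
python3 - <<'E'
from h import *
o=status.get_obs(); print(o["time"],o["position"],o["grip_width"])
R0=Rn.from_quat(o["ee_rot"])
# target view: seat at tool x +35, y 0
psu=Rn.from_quat(down(17.45))
p=np.array([.5924,-.0225,0])+psu.apply([-.06,0,0]); p[2]=.29
print(p,rel(o["position"],o["ee_rot"],p,down(17.45)))
E
```

```text
16.8 [ 0.45929334 -0.32998646  0.21214272] 0.02357877259282218
[ 0.6103924  -0.07973874  0.29      ] [224.8 186.8 -77.8  -0.   -0.   -8.8]
```

send_rows(
  steps=[
    [15,12,-35,0,0,0,15],
    [50,40,-70,0,0,-2,15],
    [95,78,-78,0,0,-4,15],
    [138,115,-78,0,0,-6,15],
    [180,150,-78,0,0,-8.8,15],
    [212,176,-78,0,0,-8.8,15],
    [225,187,-78,0,0,-8.8,15],
    [225,187,-78,0,0,-8.8,15],
  ],
)

```text
time: 17.8
position: [0.6109, -0.0791, 0.2887]
ee_rot: [0.591, 0.806, -0.0, -0.0]
ft_force: [-0.6, -0.1, -1.1]
grip_width: 0.0239
```

```bash
python3 - <<'E'
from h import *
c=snap("wrist","w11"); o=status.get_obs(); print(o["time"],o["position"],o["ee_rot"],o["grip_width"],o["ft_force"])
im=c["image"]
cv2.imwrite("pics/w11c.png",cv2.resize(im[60:370,150:390],None,fx=2.4,fy=1.9,interpolation=cv2.INTER_CUBIC))
E
```

```text
17.85 [ 0.61041374 -0.07999479  0.28873689] [ 5.91626862e-01  8.06211818e-01 -3.10515126e-04 -2.51095524e-04] 0.02409556361789413 [-0.10133103  0.62297888 -0.80036058]
```

View pics/w11.png

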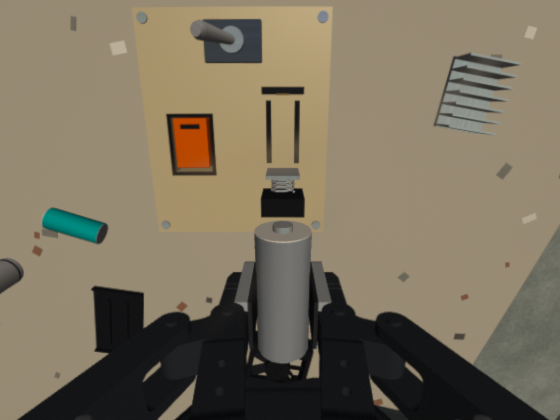

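```bash
python3 - <<'E'
from h import *
c=load("w11"); im=c["image"]
cv2.imwrite("pics/w11a.png",cv2.resize(im[75:225,245:320],None,fx=6,fy=4,interpolation=cv2.INTER_CUBIC))
cv2.imwrite("pics/w11b.png",cv2.resize(im[215:370,235:335],None,fx=6,fy=3.8,interpolation=cv2.INTER_CUBIC))
E
```

```text
(no output)
```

View pics/w11a.png

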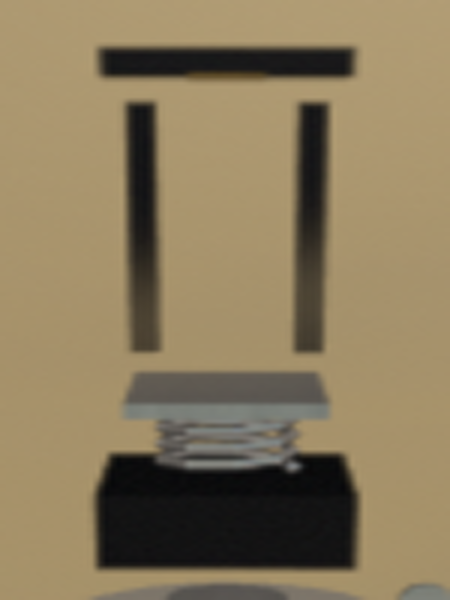

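View pics/w11b.png

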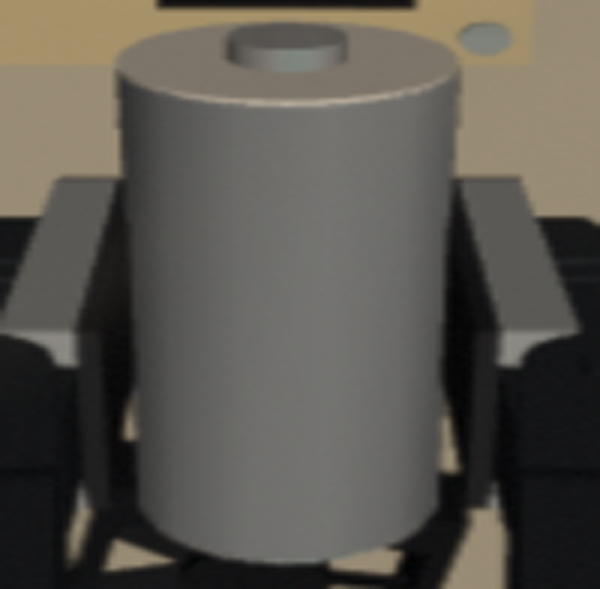

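```bash
python3 - <<'E'
from h import *
c=load("w11")
fb=lambda L: np.array(L)/[6,3.8]+[234.8,214.8]
fa=lambda L: np.array(L)/[6,4]+[244.8,74.8]
np.set_printoptions(suppress=True,precision=1)
for z in(.0625,.0645): print("front disc L,R, nub tip c",tool_at(c,fb([(117,62),(460,62),(287,39)]),z)*1000)
print("back bottom top-edge",tool_at(c,fb([(140,500),(438,500)]),.063)*1000, tool_at(c,fb([(288,562)]),.0505)*1000)
D=.2887-.086
print("ribs",tool_at(c,fa([(141,103),(313,103),(146,351),(309,351)]),D-.003)*1000)
print("wall inner deck/top",tool_at(c,fa([(98,77),(355,77)]),D)*1000,tool_at(c,fa([(98,75),(355,75),(98,48)]),D-.016)*1000)
print("plate face bottom",tool_at(c,fa([(137,373),(317,373)]),D)*1000,"plate top front",tool_at(c,fa([(123,403),(329,403)]),D-.034)*1000)
E
```

```text
front disc L,R, nub tip c [[ 30.4 -12.9  62.5]
 [ 30.4  12.3  62.5]
 [ 33.3  -0.4  62.5]]
front disc L,R, nub tip c [[ 29.7 -13.1  64.5]
 [ 29.7  12.5  64.5]
 [ 32.5  -0.4  64.5]]
back bottom top-edge [[-32.5 -12.8  63. ]
 [-32.5  12.3  63. ]] [[-31.   -0.4  50.5]]
ribs [[ 87.1 -11.7 199.7]
 [ 87.1  11.  199.7]
 [ 37.8 -11.7 199.7]
 [ 37.8  11.1 199.7]]
wall inner deck/top [[ 92.1 -17.5 202.7]
 [ 92.1  16.6 202.7]] [[ 91.9 -16.5 186.7]
 [ 91.9  15.6 186.7]
 [ 96.6 -16.4 186.7]]
plate face bottom [[ 32.6 -13.2 202.7]
 [ 32.6  12.4 202.7]] plate top front [[ 33.2 -13.4 168.7]
 [ 33.2  12.4 168.7]]
```

send_rows(
  steps=[
    [35,0,10,0,0,0,15],
    [68,0,25,0,0,0,15],
    [69,0,60,0,0,0,15],
    [69,0,88,0,0,0,15],
    [69,0,100,0,0,0,15],
    [69,0,104,0,0,0,15],
    [69,0,104,0,0,0,15],
    [69,0,104,0,0,0,15],
  ],
)

```text
time: 18.85
position: [0.5906, -0.0141, 0.1859]
ee_rot: [0.592, 0.806, 0.0, 0.001]
ft_force: [-0.6, -0.5, -0.0]
grip_width: 0.0239
```

```bash
python3 - <<'E'
from h import *
c=snap("wrist","w12"); o=status.get_obs(); print(o["time"],o["position"],o["ee_rot"],o["grip_width"],o["ft_force"])
im=c["image"]
cv2.imwrite("pics/w12b.png",cv2.resize(im[180:380,180:390],None,fx=3,fy=3,interpolation=cv2.INTER_CUBIC))
c=snap("scene","s12",(220,160,360,290),5)
E
```

```text
18.9 [ 0.59056176 -0.01402686  0.18586234] [5.91859688e-01 8.06040714e-01 3.53522860e-04 5.94288705e-04] 0.02407281338033777 [-0.64697465  0.89042227 -0.35504933]
```

View pics/w12b.png

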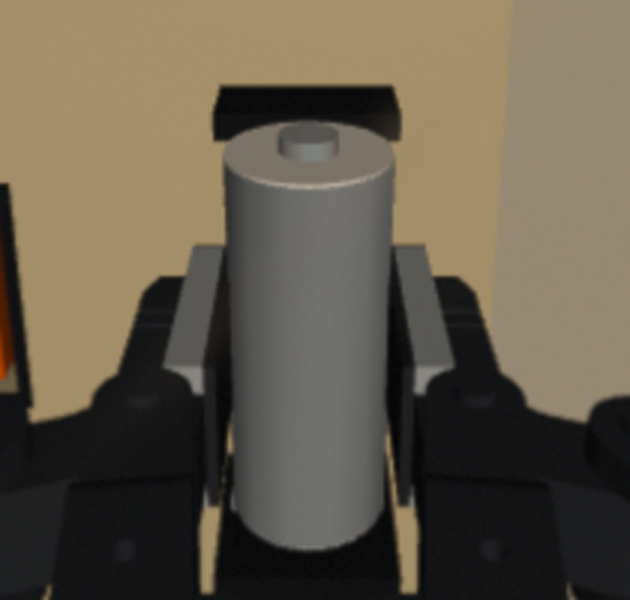

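View pics/s12.png

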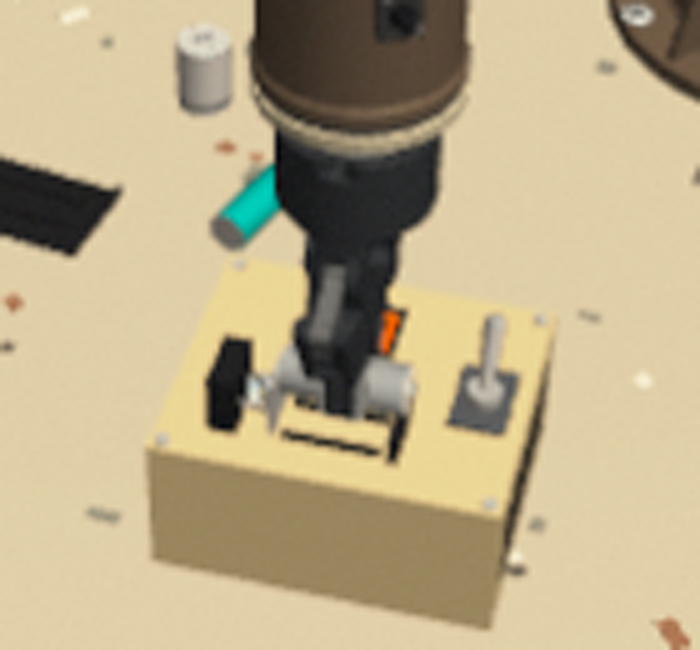

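```bash
python3 - <<'E'
from h import *
np.set_printoptions(suppress=True,precision=1)
c=load("w12")
f=lambda L: np.array(L)/3+[179.8,179.8]
D=.1859-.086
print("wall inner top",tool_at(c,f([(213,138),(401,138)]),D-.016)*1000,"outer bottom",tool_at(c,f([(218,87),(393,87)]),D)*1000)
print("cell front",tool_at(c,f([(223,157),(395,157),(308,132)]),.064)*1000)
E
```

```text
wall inner top [[ 24.9 -16.6  83.9]
 [ 24.9  15.3  83.9]] outer bottom [[ 28.9 -17.1  99.9]
 [ 28.9  15.1  99.9]]
cell front [[ 29.4 -13.2  64. ]
 [ 29.4  12.4  64. ]
 [ 33.3  -0.5  64. ]]
```

send_rows(
  steps=[
    [0,-0.4,3,0,0,0,15],
    [-3,-0.4,3,0,0,0,15],
    [-6,-0.4,3,0,0,0,15],
    [-9,-0.4,3,0,0,0,15],
    [-10.2,-0.4,3,0,0,0,15],
    [-10.2,-0.4,3,0,0,0,15],
    [-10.2,-0.4,3,0,0,0,15],
    [-10.2,-0.4,3,0,0,0,15],
  ],
)

```text
time: 19.95
position: [0.5927, -0.0236, 0.182]
ee_rot: [0.592, 0.806, -0.0, -0.0]
ft_force: [-2.5, 4.2, -1.3]
grip_width: 0.0238
```

```bash
python3 - <<'E'
from h import *
c=snap("wrist","w13"); o=status.get_obs(); print(o["time"],o["position"],o["ee_rot"],o["grip_width"],o["ft_force"])
im=c["image"]
cv2.imwrite("pics/w13b.png",cv2.resize(im[180:380,180:390],None,fx=3,fy=3,interpolation=cv2.INTER_CUBIC))
E
```

```text
20.0 [ 0.5926971  -0.02368939  0.1819601 ] [ 5.91840538e-01  8.06055064e-01 -5.69799352e-05 -9.10836346e-05] 0.023805596852733646 [-1.7626908   2.6161482  -1.70867126]
```

View pics/w13b.png

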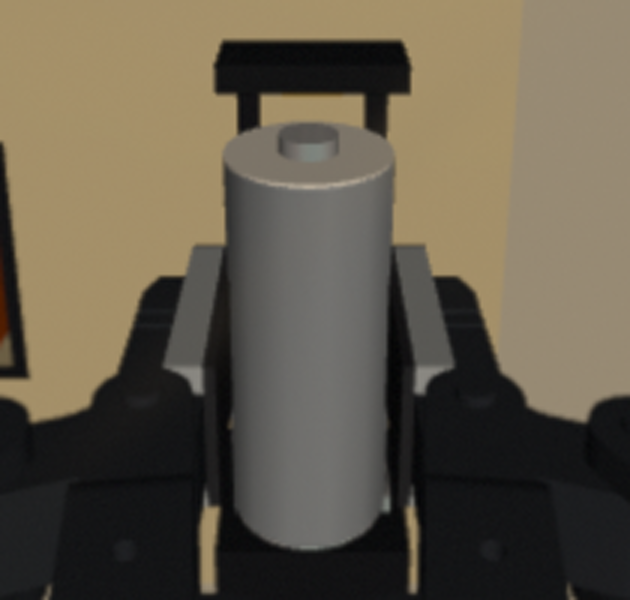

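```bash
python3 - <<'E'
from h import *
np.set_printoptions(suppress=True,precision=1)
c=load("w13")
f=lambda L: np.array(L)/3+[179.8,179.8]
D=.182-.086
print("wall inner top",tool_at(c,f([(214,93),(411,93)]),D-.016)*1000,"outer bottom",tool_at(c,f([(221,41),(405,41)]),D)*1000)
print("ribs",tool_at(c,f([(248,110),(376,110)]),D-.003)*1000)
print("cell front",tool_at(c,f([(223,157),(395,157),(308,132)]),.064)*1000)
E
```

```text
wall inner top [[ 34.2 -15.8  80. ]
 [ 34.2  16.3  80. ]] outer bottom [[ 38.7 -15.9  96. ]
 [ 38.7  16.7  96. ]]
ribs [[ 26.8 -11.2  93. ]
 [ 26.8  11.6  93. ]]
cell front [[ 29.4 -13.2  64. ]
 [ 29.4  12.4  64. ]
 [ 33.3  -0.5  64. ]]
```

send_rows(
  steps=[
    [-1,0.5,0,0,0,0,15],
    [-1,0.5,4,0,0,0,15],
    [-1,0.5,8,0,0,0,15],
    [-1,0.5,12,0,0,0,15],
    [-1,0.5,15,0,0,0,15],
    [-1,0.5,17,0,0,0,15],
    [-1,0.5,18,0,0,0,15],
    [-1,0.5,18,0,0,0,15],
  ],
)

```text
time: 21.0
position: [0.5937, -0.0245, 0.1641]
ee_rot: [0.592, 0.806, 0.0, 0.0]
ft_force: [-1.5, 5.3, 1.3]
grip_width: 0.0241
```

```bash
python3 - <<'E'
from h import *
c=snap("wrist","w14"); o=status.get_obs(); print(o["time"],o["position"],o["ee_rot"],o["grip_width"],o["ft_force"])
im=c["image"]
cv2.imwrite("pics/w14b.png",cv2.resize(im[180:380,180:390],None,fx=3,fy=3,interpolation=cv2.INTER_CUBIC))
E
```

```text
21.05 [ 0.59372136 -0.02449255  0.16412737] [5.91856185e-01 8.06043564e-01 1.14803198e-04 1.28725201e-04] 0.024105719333603295 [-1.75042355  4.53783192  0.91917856]
```

View pics/w14b.png

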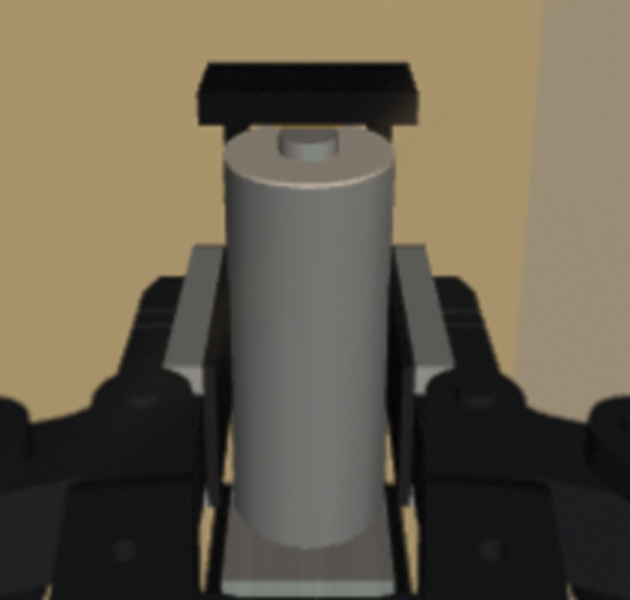

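send_rows(
  steps=[
    [0,0,0.5,0,0,0,15],
    [0,0,0.8,0,0,0,15],
    [0,0,1,0,0,0,15],
    [0,0,1,0,0,0,15],
    [0,0,1,0,0,0,15],
    [0,0,1,0,0,0,15],
    [0,0,1,0,0,0,15],
    [0,0,1,0,0,0,15],
  ],
)

```text
time: 22.05
position: [0.5938, -0.0245, 0.1632]
ee_rot: [0.592, 0.806, 0.0, 0.0]
ft_force: [-0.4, 4.7, 1.9]
grip_width: 0.0237
```

send_rows(
  steps=[
    [0,0,0.3,0,0,0,15],
    [0,0,0.3,0,0,0,15],
    [0,0,0.6,0,0,0,15],
    [0,0,0.6,0,0,0,15],
    [0,0,0.9,0,0,0,15],
    [0,0,0.9,0,0,0,15],
    [0,0,0.9,0,0,0,15],
    [0,0,0.9,0,0,0,15],
  ],
)

```text
time: 23.05
position: [0.5938, -0.0245, 0.1623]
ee_rot: [0.592, 0.806, 0.0, 0.0]
ft_force: [-1.8, 4.7, 1.3]
grip_width: 0.0239
```

send_rows(
  steps=[
    [0,0,0.3,0,0,0,15],
    [0,0,0.3,0,0,0,15],
    [0,0,0.6,0,0,0,15],
    [0,0,0.6,0,0,0,15],
    [0,0,0.9,0,0,0,15],
    [0,0,0.9,0,0,0,15],
    [0,0,0.9,0,0,0,15],
    [0,0,0.9,0,0,0,15],
  ],
)

```text
time: 24.05
position: [0.5938, -0.0245, 0.162]
ee_rot: [0.592, 0.806, 0.0, 0.0]
ft_force: [-4.6, 5.4, 13.1]
grip_width: 0.0239
```

Contact (13 N down). Release it gently, then look.

send_rows(
  steps=[
    [0,0,-0.5,0,0,0,15],
    [0,0,-0.5,0,0,0,27],
    [0,0,-0.5,0,0,0,30],
    [0,0,-0.5,0,0,0,40],
    [0,0,-0.5,0,0,0,45],
    [0,0,-20,0,0,0,45],
    [0,0,-60,0,0,0,45],
    [0,0,-80,0,0,0,45],
  ],
)

```text
time: 25.05
position: [0.5941, -0.0247, 0.243]
ee_rot: [0.592, 0.806, 0.0, 0.001]
ft_force: [0.4, -0.4, -0.2]
grip_width: 0.0453
```

```bash
python3 - <<'E'
from h import *
c=snap("wrist","w15"); o=status.get_obs(); print(o["time"],o["position"],o["ee_rot"],o["grip_width"],o["ft_force"])
c=snap("scene","s15",(220,180,360,290),5.5)
E
```

```text
25.1 [ 0.59489754 -0.02470214  0.24500393] [0.5918473  0.80604725 0.00108258 0.00185018] 0.04490456634703808 [1.95396723 0.75736608 2.7077032 ]
```

View pics/w15.png

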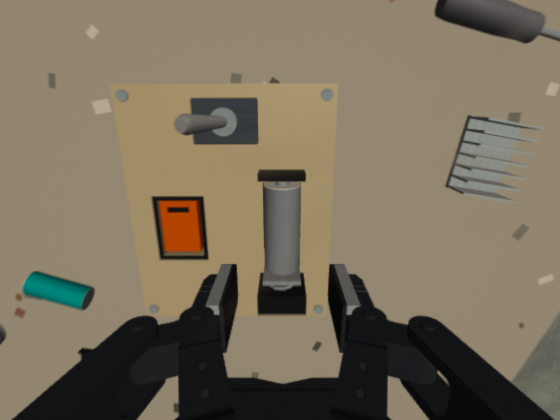

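View pics/s15.png

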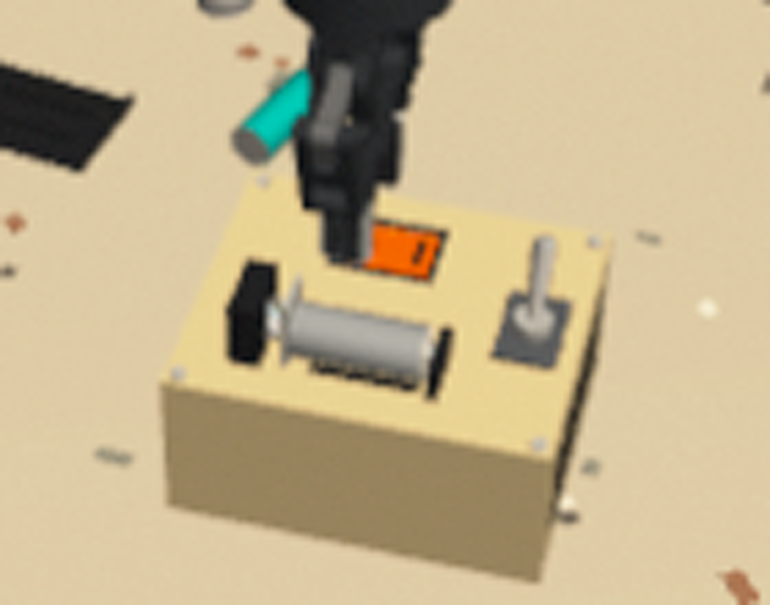

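send_rows(
  steps=[
    [20,-25,0,0,0,0,20],
    [40,-55,0,0,0,0,0],
    [40,-86,0,0,0,0,0],
    [40,-86,0,0,0,0,0],
    [40,-86,0,0,0,0,0],
    [40,-86,0,0,0,0,0],
    [40,-86,0,0,0,0,0],
    [40,-86,0,0,0,0,0],
  ],
)

```text
time: 26.15
position: [0.4998, -0.0121, 0.2411]
ee_rot: [0.592, 0.806, -0.0, -0.0]
ft_force: [-0.3, 0.7, 0.4]
grip_width: -0.0
```

```bash
python3 - <<'E'
from h import *
c=snap("wrist","w16"); o=status.get_obs(); print(o["time"],o["position"],o["ee_rot"],o["grip_width"],o["ft_force"])
E
```

```text
26.2 [ 0.49969349 -0.01210476  0.24109343] [ 5.91831649e-01  8.06061597e-01 -2.00858653e-05 -3.31147679e-05] -0.00015774457131244876 [0.121376   0.64064578 0.06580209]
```

View pics/w16.png

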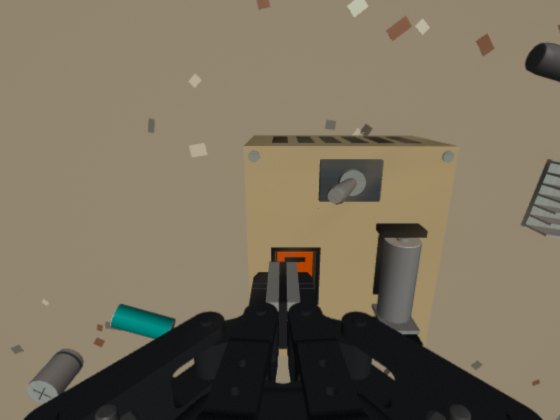

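```bash
python3 - <<'E'
from h import *
np.set_printoptions(suppress=True,precision=1)
c=load("w16"); D=.2411-.086
print("plate ctr deck",tool_at(c,[(350.5,180.5),(319,160),(382,160),(382,201),(319,201)],D-.002)*1000)
print("tip",tool_at(c,[(336,196)],D-.043)*1000)
print("bolts",tool_at(c,[(254,156),(448,156)],D)*1000)
print("recess rim",tool_at(c,[(272,247),(321,247)],D)*1000)
E
```

```text
plate ctr deck [[ 32.9  47.5 153.1]
 [ 47.4  24.8 153.1]
 [ 47.4  68.5 153.1]
 [ 17.9  71.4 153.1]
 [ 17.8  25.8 153.1]]
tip [[ 32.8  30.8 112.1]]
bolts [[ 49.8 -20.3 155.1]
 [ 50.1 115.3 155.1]]
recess rim [[-19.3  -8.5 155.1]
 [-19.3  28.9 155.1]]
```

send_rows(
  steps=[
    [32.5,-2,0,0,0,0,0],
    [32.5,-2,30,0,0,0,0],
    [32.5,-2,55,0,0,0,0],
    [32.5,-2,55,0,0,0,0],
    [32.5,10,55,0,0,0,0],
    [32.5,20,55,0,0,0,0],
    [32.5,28,55,0,0,0,0],
    [32.5,33,55,0,0,0,0],
  ],
)

```text
time: 27.2
position: [0.5221, 0.0289, 0.1865]
ee_rot: [0.592, 0.806, 0.0, 0.0]
ft_force: [-2.8, -0.6, 1.9]
grip_width: 0.0
```

send_rows(
  steps=[
    [0,2,0,0,0,0,0],
    [0,4,0,0,0,0,0],
    [0,5.5,0,0,0,0,0],
    [0,6.5,0,0,0,0,0],
    [0,7,0,0,0,0,0],
    [0,7.5,0,0,0,0,0],
    [0,8,0,0,0,0,0],
    [0,8,0,0,0,0,0],
  ],
)

```text
time: 28.2
position: [0.5289, 0.0312, 0.1861]
ee_rot: [0.592, 0.806, -0.0, -0.0]
ft_force: [-2.6, -0.6, -0.7]
grip_width: -0.0001
```

```bash
python3 - <<'E'
from h import *
c=snap("wrist","w17"); o=status.get_obs(); print(o["time"],o["position"],o["ee_rot"],o["grip_width"],o["ft_force"])
c=snap("scene","s17",(220,180,360,290),5.5)
E
```

```text
28.25 [0.52889799 0.03116139 0.18617738] [ 5.91861383e-01  8.06039765e-01 -9.65660690e-06 -2.98588743e-05] 0.00015283461767184915 [-2.23052937 -0.62678232 -0.17443729]
```

View pics/w17.png

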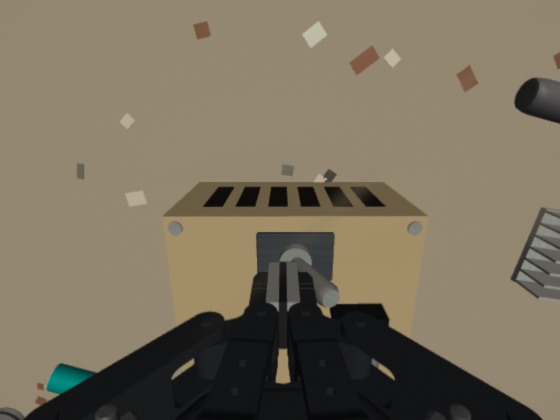

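View pics/s17.png

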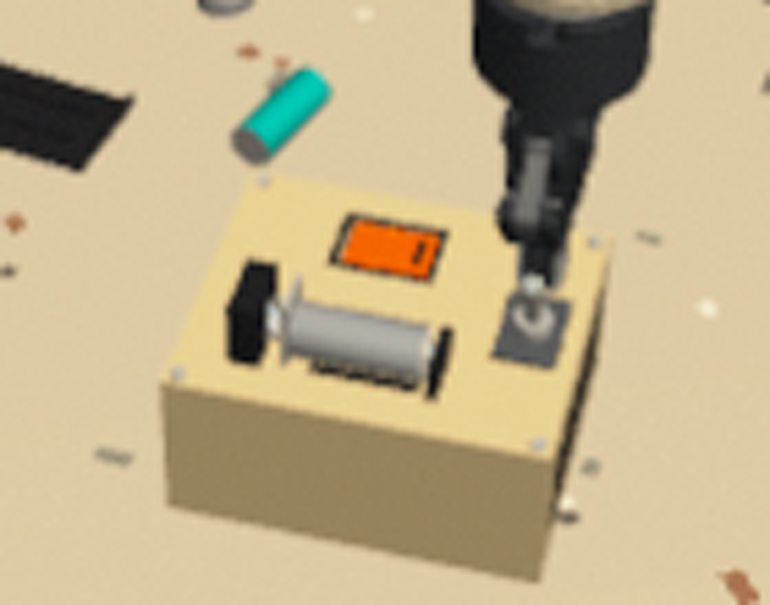

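send_rows(
  steps=[
    [0,0.7,0,0,0,0,0],
    [0,1.4,0,0,0,0,0],
    [0,2,0,0,0,0,0],
    [0,2.5,0,0,0,0,0],
    [0,3,0,0,0,0,0],
    [0,3,0,0,0,0,0],
    [0,3,0,0,0,0,0],
    [0,3,0,0,0,0,0],
  ],
)

```text
time: 29.3
position: [0.5319, 0.032, 0.1862]
ee_rot: [0.592, 0.806, 0.0, 0.0]
ft_force: [-0.9, -0.2, -1.1]
grip_width: -0.0003
```

send_rows(
  steps=[
    [0,0.7,0,0,0,0,0],
    [0,1.4,0,0,0,0,0],
    [0,2,0,0,0,0,0],
    [0,2.5,0,0,0,0,0],
    [0,3,0,0,0,0,0],
    [0,3,0,0,0,0,0],
    [0,3,0,0,0,0,0],
    [0,3,0,0,0,0,0],
  ],
)

```text
time: 30.3
position: [0.5334, 0.0326, 0.186]
ee_rot: [0.592, 0.806, -0.001, -0.001]
ft_force: [-9.3, -6.0, 4.5]
grip_width: 0.0002
```

send_rows(
  steps=[
    [0,-15,0,0,0,0,0],
    [0,-35,-5,0,0,0,0],
    [0,-50,-40,0,0,0,0],
    [-20,-50,-80,0,0,0,0],
    [-40,-40,-110,0,0,0,0],
    [-50,-40,-120,0,0,0,0],
    [-50,-40,-120,0,0,0,0],
    [-50,-40,-120,0,0,0,0],
  ],
)

```text
time: 31.3
position: [0.5104, -0.0264, 0.3049]
ee_rot: [0.592, 0.806, -0.0, -0.001]
ft_force: [0.5, 0.2, -0.1]
grip_width: 0.0001
```

```bash
python3 - <<'E'
from h import *
c=snap("wrist","w18"); o=status.get_obs(); print(o["time"],o["position"],o["ft_force"])
im=c["image"]
cv2.imwrite("pics/w18b.png",cv2.resize(im[80:300,220:420],None,fx=3,fy=2.7,interpolation=cv2.INTER_CUBIC))
np.set_printoptions(suppress=True,precision=1)
c=snap("scene","s18",(220,180,360,290),5.5)
E
```

```text
31.35 [ 0.51048668 -0.026276    0.30492869] [ 0.0171198   0.22622209 -0.42532465]
```

View pics/w18.png

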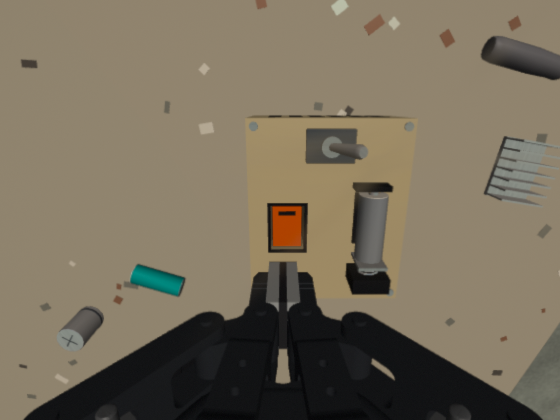

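View pics/w18b.png

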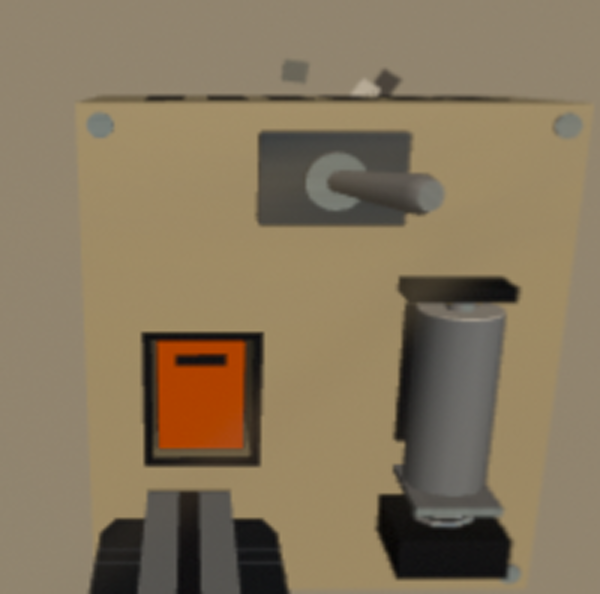

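View pics/s18.png

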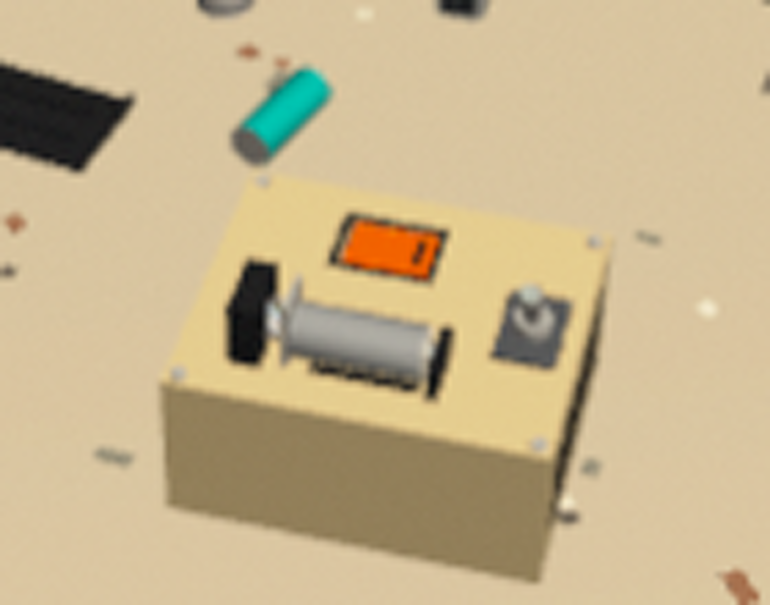

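```bash
python3 - <<'E'
from h import *
np.set_printoptions(suppress=True,precision=1)
c=load("w18"); f=lambda L: np.array(L)/[3,2.7]+[219.8,79.8]; D=.3049-.086
print("pivot",tool_at(c,f([(335,179)]),D-.002)*1000,"tip",tool_at(c,f([(430,192)]),D-.043)*1000)
print("wall top inner",tool_at(c,f([(404,299),(518,299)]),D-.016)*1000,"nub",tool_at(c,f([(462,304)]),D-.0155)*1000)
print("cell front end L,R", tool_at(c,f([(412,316),(505,316)]),D-.013)*1000,"back L,R",tool_at(c,f([(404,485),(488,485)]),D-.013)*1000)
bot.job_done()
E
```

```text
pivot [[ 49.5  42.5 216.9]] tip [[ 50.7  60.6 175.9]]
wall top inner [[ 12.8  62.4 202.9]
 [ 12.9  95.7 202.9]] nub [[ 11.   79.6 203.4]]
cell front end L,R [[  6.3  65.8 205.9]
 [  6.3  93.5 205.9]] back L,R [[-55.3  67.9 205.9]
 [-55.4  94.6 205.9]]
the job is handed in; nothing more can be done
```

I did all three steps in the order asked and handed the job in at about 31 s, well inside the 66 s limit.

- **Relay:** I set it in the recess and pressed it down with the closed fingers. At the end the push force rose from about 6 N to 15 N, which means the bed reached its stop. In the later pictures its top looks flush with the deck.
- **Cell:** I pushed the flat end against the spring plate, lowered the cell level until it touched the deck, and let go. It lies level between the ribs, with the plate pushed back and the button at the fixed contact. In the last picture I measured the button about 2 mm short of the contact wall. I put that down to picture error, because the spring pushes the cell towards the wall.
- **Toggle:** I pushed it to the other side until the force rose to about 11 N, which means its end stop. The last picture puts its tip about 18 mm on the +x side of the pivot, close to the 19 mm expected when fully over.

At hand-in the arm was well clear with nothing in the gripper. The highest force I read at the wrist was about 17 N. I did not move the look-alikes or the other parts on the bench.

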